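Load and start the platform mixer

ROBOT

A 6-joint arm with a two-finger parallel gripper is mounted at the origin on the work surface. World frame = base frame: x ahead of the robot, y to its left, z up, the work surface at z = 0. Lengths are in m, angles in rad, forces in N, time in s.
With the tool pointing down it reaches from about 0.35 to 0.775 m from the base axis. Payload 5.5 kg.
Tool frame: the origin (TCP) lies midway between the tips of the shut fingers; the grasp point (between the pads) lies 19 mm behind it; z points along the fingers, y is the direction in which the jaws open and shut (so a half turn about z gives the same grasp; the last joint's range is limited). The gripper opens to 85 mm and grips with 20 to 120 N. Pads are 22 mm wide; open, the fingers measure 114 mm over their backs; the gripper's body (76 mm by 85 mm) begins 54 mm behind the grasp point. The pads swing forward as they close: fully open they stand 13 mm farther back than shut.
Start: joints at [-1.256, 0.313, 0.046, 1.304, 0, 1.431], TCP at [0.253, -0.517, 0.231] pointing down, gripper open.
Joint ranges: [-2.76, 2.76], [-0.86, 1.69], [-1.03, 1.26], [-2.2, 2.34], [-1.47, 1.5], [-3.14, 3.14]. Speed limits (rad/s): [2.57, 2.57, 3.14, 3.14, 3.14, 3.14].

INTERFACE

Orientations are given as a unit quaternion [w, x, y, z].
In Python, from workcell import env gives the robot as it stands.
- The arm moves only by the shell command python3 -m pendant 'ROWS' [FORCE]. ROWS is JSON, a list of rows, each a list of 3 entries, a list of its own where there are three numbers: the shift along the tool's x, y, z each as a share of 20 mm, from -1 to 1, then the turn about the tool's z as a share of 6 degrees, from -1 to 1, then the closure, from -1 (fully open) to 1 (shut). In form: [[[tx, ty, tz], turn, claw], ...]. A call has 1 to 12 rows; each row shifts and turns the commanded pose from where the row before left it, along the tool's axes as they then stand; what a row does not reach is not made up. A row lasts 1/8 s, in which the tool goes at most 62.5 mm and 10.7 degrees, less where a joint would pass 70% of its speed; a pose out of reach is approached as far as the arm can. A call with a number of a shift or a turn outside -1 to 1 is refused whole. A call with a gripper value outside its range is refused whole. The fingers move at their own pace and stop on an object; FORCE is the grip in N (left out, the last holds). Time passes only in rows, so rows that do not move let the fingers close. It gives the time, the measured TCP pose, the force and the opening at its end, in the units of the state.
- env.get_state(): the state, without advancing time (a new reading comes with each control period).
- env.read_camera(name): name is "scene" or "top"; returns a dict with "color" (480x640x3 uint8, blue, green, red), "mtx" (3x3 intrinsics, pixels), "view" (4x4, takes a point from world to camera coordinates). Camera axes: x right, y down, z forward; pixel columns grow to the right and rows downward; lengths in m; the calibration is good to about 2 mm. A picture is of the moment at which its call begins. There is no depth.
- env.hand_in(): hands the job in, once; it reports no verdict.
Trained networks look in the newest picture that a camera, given by its name, has taken for a name from the list of things; names that differ only in an ending like _2 or _b are one class to them, and where a whole thing is asked for, a point or a joint stands for the part that bears it (a point fixed in the world has none). Each returns a list of dicts, best first, with "p" (0 to 1); they miss things now and then, are a little off and sometimes report something else, mostly with a low value. They report only what shows in the picture. A call takes as long as a camera call. They do not tell look-alikes from the thing itself.
- env.boxes_of(camera, thing): "location" ([column, row] in pixels, amid what is visible of it).
- env.cut_out(camera, thing): "region" (480x640 bool, what is visible of it) and "location" ([column, row] in pixels, amid what is visible of it).
The state is a dict: "clock": time; "joint_pos": joint angles; "qvel": joint speeds; "tau": joint torques, N m; "tcp_pos": TCP position; "orientation": TCP orientation; "wrist_force": force on the tool from outside, world axes, zero at the start; "ft_torque": the same for the moment, N m; "finger_gap": finger opening in m.
Only numpy, scipy, OpenCV 4.12 (cv2) and the standard library are available. Lean on these libraries where they do the work, as an engineer would, in place of code of your own. Each camera call takes 0.05 s, during which the arm holds its last target.

TASK

Carry the rack of capped tubes by its handle onto the mixer's platform and set it down gently, flat between the side rims and lengthways, then let go and slide the clamp up until it holds the rack against the end stop. Then turn the outer speed ring until its pointer stands at the long mark of the scale, without moving the timer knob in its middle, and last throw the paddle switch fully over. Leave the clamp closed and the empty rack, tip box and spare tray where they stand.

Things in the scene. Friction and masses are not known exactly. Their poses are not given: they have to be found in the camera images.
- mixer: White platform mixer fixed to the bench, 250 (x) x 260 (y) mm; origin at the centre of its underside, x away from the robot, y left, z up, turned up to 12 degrees. Left half: aluminium platform, floor 90 mm above the bench, with the clamp at its near end. Right half: control panel, top 67 mm above the bench, with the concentric knobs (far) and the paddle switch (near).
- end_stop (a point): On the platform floor (90 mm above the bench), at the foot of the end stop's inner face, on the platform's centre line; axes as the mixer's. The end stop is 28 mm high. From here two side rims, 10 mm high, run 170 mm towards mixer -x, their inner faces 96 mm apart (48 mm either side of this point).
- rack: White rack, 120 (x) x 80 (y) mm, base 30 mm high, about 0.4 kg, with two rows of black-capped tubes (tops 60 mm high, 22 to 38 mm either side in y) and between them a handle along x: bar 80 mm long, 14 mm wide, from z = 89 to 105 mm, on two posts. Origin: centre of its underside. Loose, at one of four places beside the mixer. Either end may be forward on the platform.
- empty_rack: Bystander: plain white rack without tubes or handle, 120 x 80 x 30 mm, loose; origin at the centre of its underside.
- tip_box: Bystander: open white box of pipette tips on a dark blue insert, 120 x 82 x 60 mm, loose; origin at the centre of its underside.
- spare_tray: Bystander: empty grey tray, 125 x 85 x 35 mm, loose; origin at the centre of its underside.
- clamp (a joint): Slide of the clamp along mixer +x, m: 0 open, starts at 0 to 0.02, travel 0.07. The face of its cross bar (86 mm wide, 26 mm high) lies 170 mm minus this value from the end stop, so the rack is held at about 0.050. Needs 3 N plus the rack's friction; stays where it is left.
- clamp_grip (a point): Top centre of the clamp's upright black grip, 30 mm along the slide, 14 mm across, 70 mm high, 45 mm behind the bar's face, top 168 mm above the bench.
- knob_axis (a point): On both knobs' vertical axis, at the top of the outer ring, 93 mm above the bench. Outer: black knurled speed ring, diameter 56, 22 mm high, with a pointer fin 6 mm wide, 10 mm high, reaching 44 mm from the axis. Inner: steel timer knob standing 26 mm above the ring: disc of diameter 30 mm with a bar 34 x 12 mm. They turn independently, with little friction (0.06 and 0.015 Nm), and stay as left.
- ring_tip (a point): Outer end of the speed ring's pointer fin, 44 mm from the axis, with a white line along it. It starts 0.5 to 1.4 rad clockwise of the long mark (seen from above), so the ring turns anticlockwise; it can turn over 0.8 rad past the mark.
- long_mark (a point): The long black mark (20 x 3.5 mm, radial; the other ticks are 5 mm long) on the flat fixed scale disc of diameter 100 mm under the ring; the point lies 44 mm from the axis, straight below the pointer's end when the ring is set. It lies on the right-hand far quarter (between mixer -y and +x), somewhere else each time.
- timer_tip (a point): The marked end of the timer knob's bar (black line), 17 mm from the axis at the knob's top, 119 mm above the bench. Its setting is random and must stay.
- switch (a joint): Black paddle switch, rad: 0 to 0.1 at the start (leaning about 0.5 rad towards mixer -x), 1.0 fully over (leaning 0.5 rad towards +x). Hinged about the mixer's y, 80 mm above the bench, at mixer x = -70, y = -65 mm; needs 2 N at the tip and stays where it is left.
- switch_tip (a point): Middle of the free end of the paddle, 72 mm from its hinge; the paddle is 32 mm wide and 10 mm thick.
There are look-alikes about, which are no part of the job. What is shaped like the rack but turquoise is not meant.

How it is judged:
By the outcome, as a careful person would: the job done as asked, in the order asked, and still so for the second after the job is handed in, with the robot touching nothing.
It also fails if it takes over 72 s, if anything falls off the work surface, if the arm or the gripper's body presses on something with over 40 N, if the wrist force passes 120 N, or if a joint passes its speed limit or range.

## Working session

There is one attempt and no reset: what is moved stays moved. The work goes in short steps, Python scripts to look and compute and a shell command to move; the robot and the scene stay as the last step left them, time stands still between calls to the robot, and variables do not carry over. Pictures are saved under pics/ and viewed, and the job is handed in when it is done.

```bash
ls; mkdir -p pics; python3 - <<'E'
from workcell import env
import cv2
s=env.get_state();print({k:s[k] for k in s})
for n in("scene","top"):
    c=env.read_camera(n);cv2.imwrite(f"pics/{n}0.png",c["color"]);print(c["mtx"],c["view"])
E
```

```text
pics
{'clock': 0.0, 'joint_pos': array([-1.25564917e+00,  3.14027780e-01,  4.50064478e-02,  1.30359666e+00,
       -1.97764485e-05,  1.43120731e+00]), 'qvel': array([ 0.00027775,  0.00042232, -0.00211668, -0.00108021,  0.00104532,
       -0.00134639]), 'tau': array([-7.11296543e-04, -4.80628252e+01,  2.98531562e+01,  1.96856959e-02,
       -1.07660874e-04, -4.21638106e-06]), 'tcp_pos': array([ 0.25239064, -0.51609368,  0.23040452]), 'orientation': array([-9.06456985e-04,  9.74262633e-01,  2.25414047e-01, -8.96993865e-05]), 'wrist_force': array([-0.09432484,  0.13372621,  0.71222037]), 'ft_torque': array([ 0.01590351,  0.01593964, -0.04367319]), 'finger_gap': 0.0852348134815306}
[[570.38730667   0.         321.33396686]
 [  0.         570.38730667 244.46096685]
 [  0.           0.           1.        ]] [[-0.81899813  0.57351858 -0.01784644  0.37163078]
 [ 0.48710428  0.67848504 -0.54989769 -0.15175912]
 [-0.303268   -0.45905825 -0.83504134  1.49995091]
 [ 0.          0.          0.          1.        ]]
[[455.0565221   0.        317.0414999]
 [  0.        455.0565221 241.6463138]
 [  0.          0.          1.       ]] [[-0.02540895 -0.99922803 -0.02996208  0.03532732]
 [-0.99032199  0.02925063 -0.13567154  0.46297952]
 [ 0.13644321  0.02622484 -0.99030072  1.05829741]
 [ 0.          0.          0.          1.        ]]
```

View pics/scene0.png

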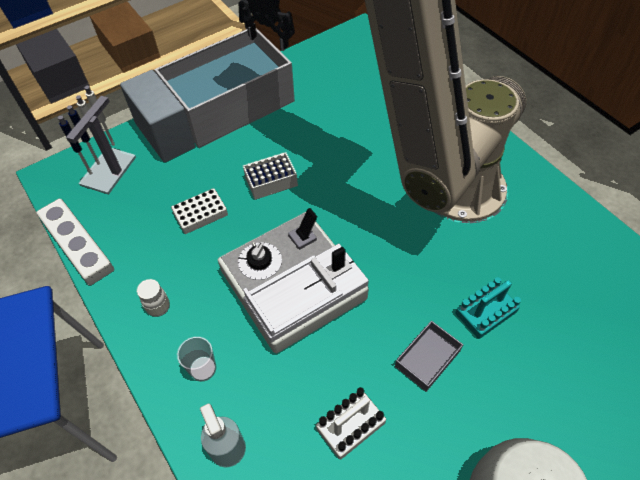

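View pics/top0.png

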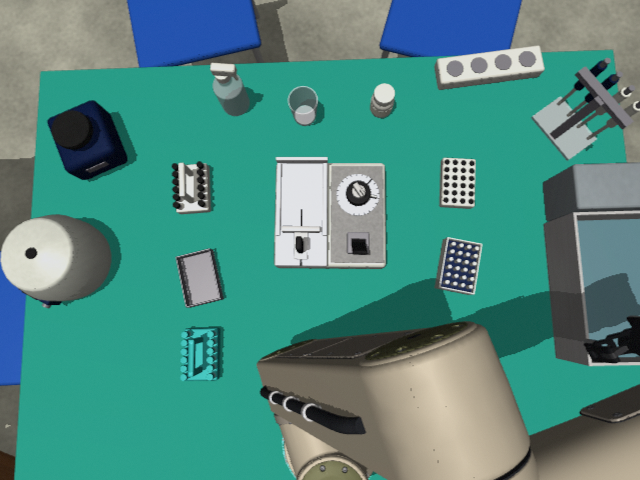

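The white rack is at top (191,188) and scene (350,422). The mixer is at top (330,212), and the turquoise look-alike at top (200,353). Next I'll run the detections and triangulate.

```bash
cat > h.py <<'E'
from workcell import env
import numpy as np, cv2, json
from scipy.optimize import least_squares
from scipy.spatial.transform import Rotation as R
CAM={}
def cams():
    for n in("scene","top"): CAM[n]=env.read_camera(n)
    return CAM
def proj(n,P):
    c=CAM[n];P=np.atleast_2d(P);q=P@c["view"][:3,:3].T+c["view"][:3,3];q=q@c["mtx"].T;return q[:,:2]/q[:,2:]
def tri(a,b):
    """a scene px, b top px"""
    Ps=[CAM[n]["mtx"]@CAM[n]["view"][:3] for n in("scene","top")]
    X=cv2.triangulatePoints(Ps[0],Ps[1],np.array(a,float).reshape(2,1),np.array(b,float).reshape(2,1)).ravel();X=X[:3]/X[3]
    e=[np.linalg.norm(proj("scene",X)[0]-a),np.linalg.norm(proj("top",X)[0]-b)]
    return X,e
def atz(n,px,z):
    c=CAM[n];d=np.linalg.inv(c["mtx"])@np.array([*px,1.]);Rm=c["view"][:3,:3];o=-Rm.T@c["view"][:3,3];d=Rm.T@d
    return o+d*(z-o[2])/d[2]
def zoom(n,box,f,name,pts=None):
    x0,y0,x1,y1=box;im=cv2.resize(CAM[n]["color"][y0:y1,x0:x1],None,fx=f,fy=f,interpolation=cv2.INTER_CUBIC)
    if pts is not None:
        for P,col in pts:
            for u,v in proj(n,P): cv2.circle(im,(int((u-x0+.5)*f),int((v-y0+.5)*f)),2,col,-1)
    cv2.imwrite(f"pics/{name}.png",im)
E
python3 - <<'E'
from h import *
cams()
np.set_printoptions(precision=4,suppress=True)
for t in("mixer","rack","clamp_grip","knob_axis","ring_tip","long_mark","timer_tip","switch_tip","end_stop","empty_rack","tip_box","spare_tray"):
    r={n:env.boxes_of(n,t) for n in CAM}
    for n in r: print(t,n,[(np.round(d["location"],1).tolist(),round(d["p"],2)) for d in r[n][:3]])
    if r["scene"] and r["top"]:
        X,e=tri(r["scene"][0]["location"],r["top"][0]["location"]);print("   ",X,np.round(e,1))
zoom("top",(265,145,395,275),6,"topmix0")
zoom("scene",(210,200,375,355),5,"scmix0")
zoom("top",(160,150,220,225),8,"toprack0")
zoom("scene",(310,380,390,460),7,"scrack0")
E
```

```text
mixer scene [([258.0, 258.5], 0.71), ([294.3, 281.1], 0.67), ([426.2, 354.0], 0.32)]
mixer top [([328.2, 218.6], 0.97)]
    [ 0.5534 -0.0376  0.1063] [15.9 25.4]
rack scene [([349.4, 420.6], 0.69), ([489.6, 303.7], 0.59)]
rack top [([191.5, 186.8], 0.87), ([203.3, 354.9], 0.85)]
    [0.6117 0.327  0.0288] [0.8 1. ]
clamp_grip scene [([329.8, 268.3], 0.67)]
clamp_grip top [([301.8, 240.0], 0.82)]
    [0.4621 0.0521 0.102 ] [1.2 1.9]
knob_axis scene [([297.3, 280.7], 0.92)]
knob_axis top [([326.6, 217.6], 0.65)]
    [ 0.5208 -0.0012  0.0321] [0.3 0.5]
ring_tip scene [([258.6, 257.5], 0.91)]
ring_tip top [([362.8, 200.0], 0.56)]
    [ 0.5621 -0.0928  0.0508] [1.5 2.3]
long_mark scene [([264.9, 268.9], 0.65)]
long_mark top [([354.1, 206.0], 0.91), ([198.6, 277.1], 0.64)]
    [ 0.5575 -0.0754  0.0178] [2.2 3.4]
timer_tip scene [([258.3, 255.7], 0.44)]
timer_tip top [([357.5, 192.8], 0.58)]
    [ 0.5696 -0.0771  0.0864] [0.9 1.4]
switch_tip scene [([304.5, 225.2], 0.73)]
switch_tip top [([361.8, 249.1], 0.49), ([356.5, 191.2], 0.37)]
    [ 0.4388 -0.0821  0.0921] [1.2 1.9]
end_stop scene [([295.2, 281.8], 0.78)]
end_stop top [([327.8, 220.1], 0.58), ([201.8, 280.5], 0.52)]
    [ 0.5206 -0.0068  0.0178] [0.9 1.3]
empty_rack scene [([196.0, 211.2], 0.8), ([264.4, 265.4], 0.21)]
empty_rack top [([457.3, 183.0], 0.6)]
    [ 0.6086 -0.3319  0.0063] [1.7 2.7]
tip_box scene [([268.6, 176.3], 0.8)]
tip_box top [([324.1, 216.2], 0.72)]
    [ 0.5057 -0.0282  0.3629] [17.6 31.4]
spare_tray scene [([425.4, 355.1], 0.66), ([350.2, 423.2], 0.5)]
spare_tray top [([197.8, 278.3], 0.63)]
    [0.3906 0.3085 0.0191] [2.3 3.2]
```

View pics/topmix0.png

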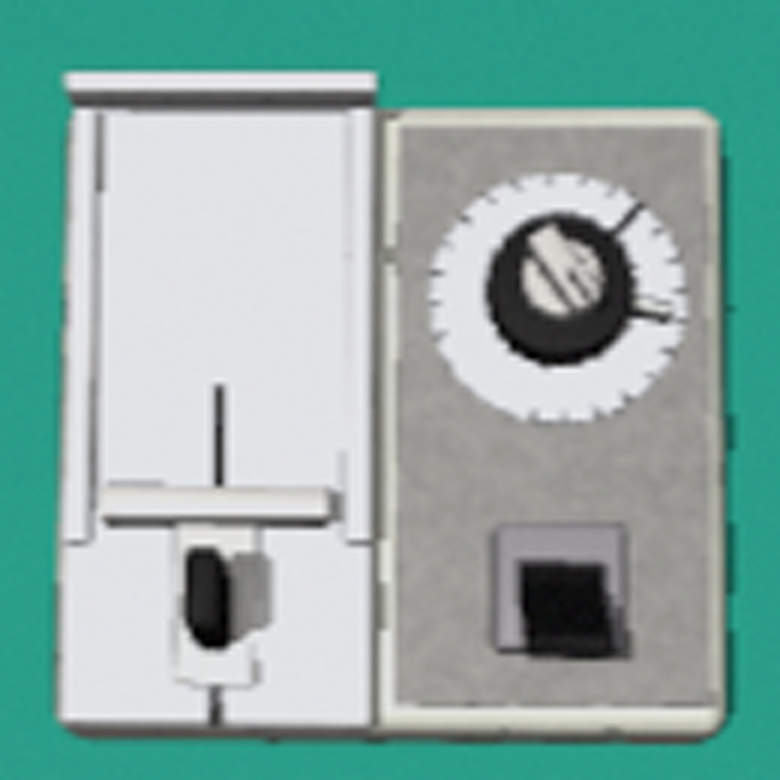

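View pics/scmix0.png

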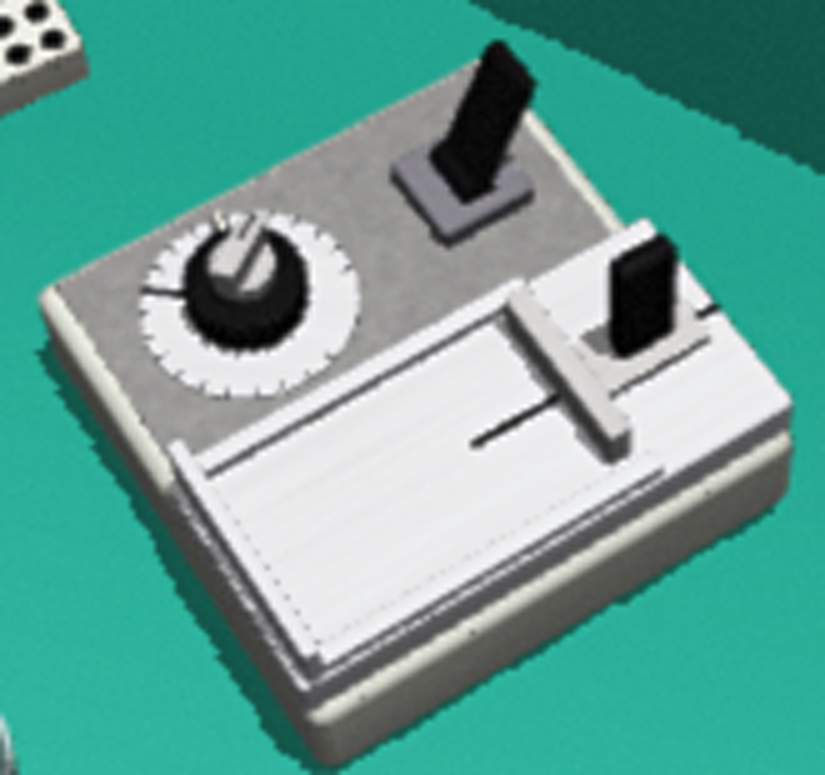

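View pics/toprack0.png

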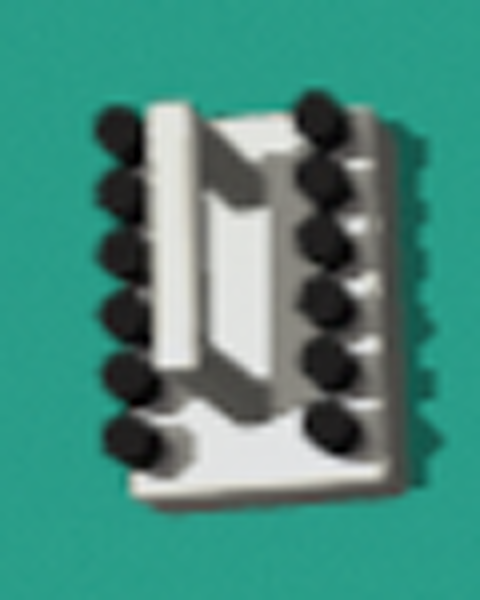

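View pics/scrack0.png

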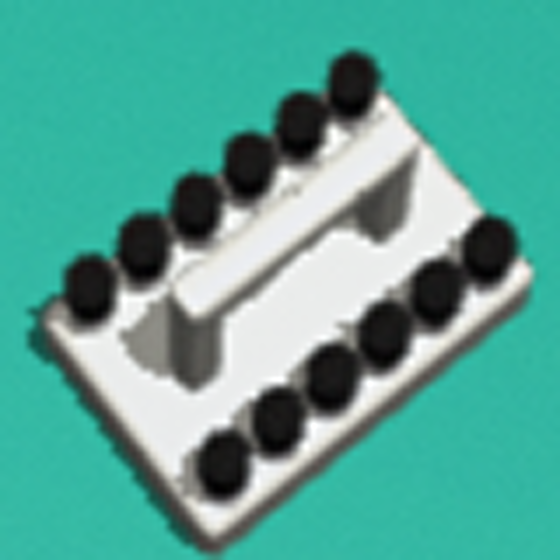

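```bash
cat > fit.py <<'E'
from h import *
np.set_printoptions(precision=4,suppress=True)
T=lambda X,Y:(265+(X+.5)/6-.5,145+(Y+.5)/6-.5)
S=lambda X,Y:(210+(X+.5)/5-.5,200+(Y+.5)/5-.5)
def mp(p,l): # mixer to world
    x,y,a=p[:3];c,s=np.cos(a),np.sin(a);l=np.asarray(l,float);return np.array([x+c*l[0]-s*l[1],y+s*l[0]+c*l[1],l[2]])
# p: x,y,yaw, EX,EY,KX,KY
obs=[ # fn(p)->local, top px, scene px
 (lambda p:(p[3]-.17,p[4]+.048,.10),T(90,541),S(663,470)),
 (lambda p:(p[3]-.17,p[4]-.048,.10),T(347,541),None),
 (lambda p:(p[3],p[4]+.048,.09),T(100,108),None),
 (lambda p:(p[3],p[4]-.048,.09),T(346,108),S(205,475)),
 (lambda p:(p[3],p[4],.118),T(220,93),S(252,556)),
 (lambda p:(.125,-.130,.062),T(722,110),S(42,297)),
 (lambda p:(-.125,-.130,.062),T(724,735),None),
 (lambda p:(-.07,-.065,.074),T(562,588),S(463,192)),
 (lambda p:(p[5],p[6],.070),T(558.5,297),S(250,303)),
]
def res(p):
    r=[]
    for f,t,s in obs:
        P=mp(p,f(p))
        if t: r+=list(proj("top",P)[0]-t)
        if s: r+=list(proj("scene",P)[0]-s)
    return np.array(r)
if __name__=="__main__":
    cams()
    q=least_squares(res,[.53,-.03,0,.1,.06,.06,-.065],loss="soft_l1")
    print(q.x,q.cost)
    for f,t,s in obs:
        P=mp(q.x,f(q.x));print(P,proj("top",P)[0]-t if t else "",proj("scene",P)[0]-s if s else "",tri(s,t) if s and t else "")
    np.save("mix.npy",q.x)
    p=q.x;EX,EY=p[3],p[4]
    pts=[]
    for s in(1,-1):
        for t in np.linspace(0,.17,18): pts+=[mp(p,(EX-t,EY+s*.048,.1))]
    edge=[mp(p,(EX,EY+u,.09)) for u in np.linspace(-.048,.048,10)]
    edge2=[mp(p,(EX,EY+u,.118)) for u in np.linspace(-.048,.048,10)]
    ol=[mp(p,(a*.125,b*.13,.067)) for a,b in((1,-1),(-1,-1),(1,1),(-1,1))]
    disc=[mp(p,(p[5]+.05*np.cos(t),p[6]+.05*np.sin(t),.070)) for t in np.arange(0,6.28,.3)]
    ring=[mp(p,(p[5]+.028*np.cos(t),p[6]+.028*np.sin(t),.093)) for t in np.arange(0,6.28,.3)]
    L=[(np.array(pts),(0,0,255)),(np.array(edge),(255,0,0)),(np.array(edge2),(255,0,255)),(np.array(ol),(0,255,255)),(np.array(disc),(0,200,0)),(np.array(ring),(0,128,255))]
    zoom("top",(265,145,395,275),6,"topfit",L)
    zoom("scene",(210,200,375,355),5,"scfit",L)
E
python3 fit.py
```

```text
[ 0.5258 -0.0087 -0.0376  0.1134  0.0646  0.0463 -0.066 ] 12.547737152391715
[0.4735 0.106  0.1   ] [-0.4782 -0.3887] [-0.9238 -4.499 ] (array([0.4738, 0.108 , 0.0834]), [np.float64(0.5585454508477533), np.float64(0.8297858236990946)])
[0.4699 0.01   0.1   ] [-0.7692 -0.0703]  
[0.6434 0.0996 0.09  ] [0.0482 0.2541]  
[0.6398 0.0037 0.09  ] [0.2715 0.3589] [0.2506 2.2459] (array([0.6386, 0.0036, 0.0986]), [np.float64(0.2478754940056411), np.float64(0.3608722833272543)])
[0.6416 0.0516 0.118 ] [-0.148  -0.9909] [ 0.4229 -3.2299] (array([0.6438, 0.0517, 0.1056]), [np.float64(0.18333929106913435), np.float64(0.26204533587112194)])
[ 0.6459 -0.1433  0.062 ] [-0.4272 -0.9083] [-0.7919 -0.9042] (array([ 0.6449, -0.1445,  0.0559]), [np.float64(0.22734032682064526), np.float64(0.34285977836720477)])
[ 0.396  -0.1339  0.062 ] [ 0.1006 -0.0422]  
[ 0.4534 -0.071   0.074 ] [-0.8979 -0.1458] [ 1.2546 -2.0014] (array([ 0.455 , -0.0742,  0.063 ]), [np.float64(0.16941033387924403), np.float64(0.2699597936925583)])
[ 0.5696 -0.0764  0.07  ] [ 0.0359 -0.6591] [ 0.5137 -0.2816] (array([ 0.5697, -0.0774,  0.0673]), [np.float64(0.38227893132851), np.float64(0.5844003839277316)])
```

View pics/topfit.png

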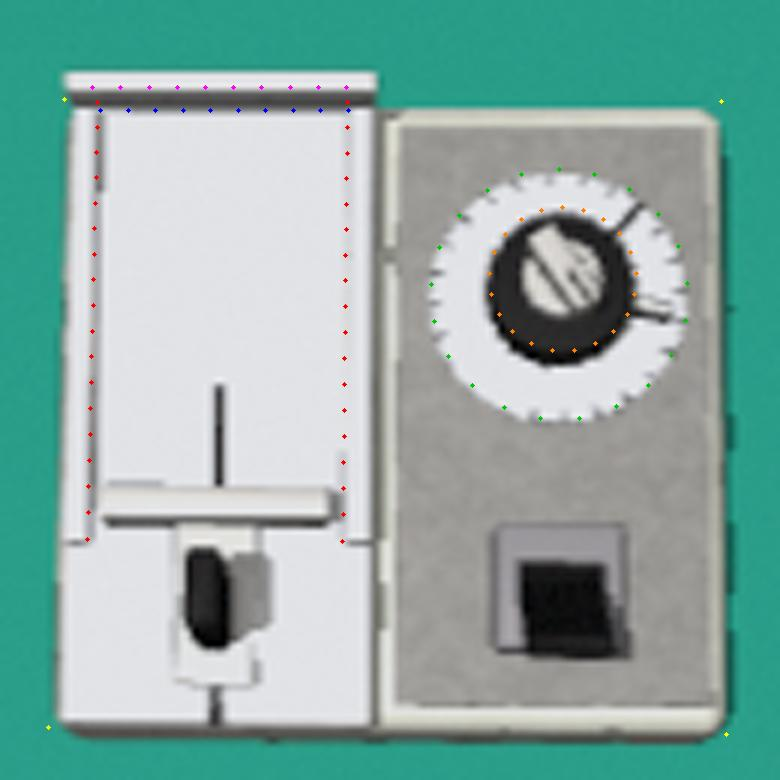

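View pics/scfit.png

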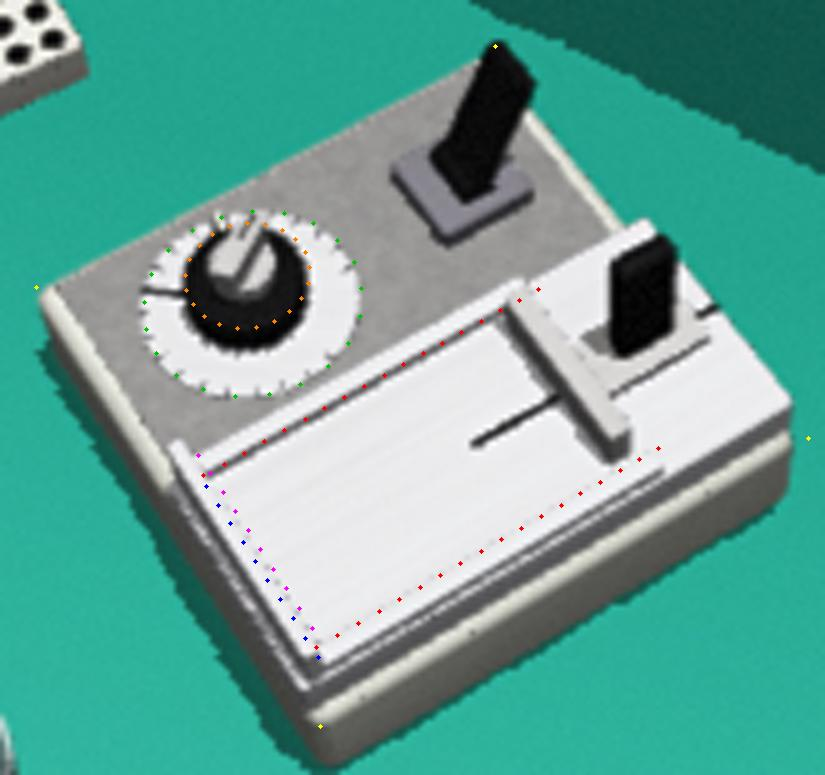

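```bash
sed -i 's/T(90,541),S(663,470)/T(90,541),None/; s/T(220,93),S(252,556)/None,S(252,553)/' fit.py; python3 fit.py|head -1
cat > rack.py <<'E'
from fit import *
cams()
t=lambda X,Y:(160+(X+.5)/8-.5,150+(Y+.5)/8-.5)
s=lambda X,Y:(310+(X+.5)/7-.5,380+(Y+.5)/7-.5)
# bar top corners; top view: far-left, far-right, near-right, near-left
tt=[t(148,103),t(188,103),t(198,367),t(157,368)]
ss=[s(212,320),s(173,292),s(382,112),s(420,148)]
for a in tt: print("top@.105",atz("top",a,.105))
print(np.mean([atz("top",a,.105) for a in tt],0),np.mean([atz("scene",a,.105) for a in ss],0))
print(tri(np.mean(ss,0),np.mean(tt,0)))
# caps ends in top
caps=[(122,130),(125,192),(125,253),(128,315),(132,378),(133,440)],[(323,118),(325,180),(327,243),(330,303),(332,365),(333,428)]
for c in caps:
    P=np.array([atz("top",t(*u),.06)[:2] for u in c]);v=P[0]-P[-1];print(P.mean(0),np.degrees(np.arctan2(v[1],v[0])))
f=np.mean([atz("top",a,.105) for a in tt[:2]],0);n=np.mean([atz("top",a,.105) for a in tt[2:]],0);v=f-n
print("bar yaw",np.degrees(np.arctan2(v[1],v[0])),np.linalg.norm(v))
E
python3 rack.py
```

```text
[ 0.5254 -0.0086 -0.0336  0.1144  0.0639  0.0464 -0.0663] 7.313464028095073
top@.105 [0.6479 0.3371 0.105 ]
top@.105 [0.6475 0.3255 0.105 ]
top@.105 [0.5693 0.3214 0.105 ]
top@.105 [0.5694 0.3333 0.105 ]
[0.6085 0.3293 0.105 ] [0.6121 0.3306 0.105 ]
(array([0.6109, 0.3301, 0.1   ]), [np.float64(0.4717574153265355), np.float64(0.6070625046856131)])
[0.6068 0.3578] 2.9752400739985676
[0.6084 0.2971] 2.3573062254371737
bar yaw 2.89701145793094 0.07845812938982338
```

```bash
cat > plan.py <<'E'
from h import *
def psi(q=None):
    q=env.get_state()["orientation"] if q is None else q
    M=R.from_quat([q[1],q[2],q[3],q[0]]).as_matrix();return np.degrees(np.arctan2(M[1,0],M[0,0])),M
def plan(target,ps,n,nt=None):
    """straight path, tool stays as tilted; world target, psi target deg (turn may be >180), over n rows; turn in the first nt rows"""
    nt=nt or n
    s=env.get_state();p0=s["tcp_pos"];a0,_=psi();d=(np.array(target)-p0)/n;da=(ps-a0)/nt
    cur=p0.copy();a=a0;rows=[]
    for i in range(n):
        want=p0+d*(i+1);e=want-cur
        c,sn=np.cos(np.radians(a)),np.sin(np.radians(a))
        v=np.array([c*e[0]+sn*e[1], sn*e[0]-c*e[1], -e[2]])/.02
        v=np.round(v,2);tr=round(-(a0+da*min(i+1,nt)-a)/6,2)
        cur=cur+.02*np.array([c*v[0]+sn*v[1], sn*v[0]-c*v[1], -v[2]]);a-=tr*6
        rows.append([v.tolist(),tr,-1])
    print("from",p0.round(4),round(a0,2),"end",cur.round(4),round(a,2),"max",max(max(map(abs,r[0]+[r[1]])) for r in rows))
    for k in range(0,n,12): print(json.dumps(rows[k:k+12]).replace(" ",""))
E
python3 -c "
from plan import *
plan((.61,.3295,.23),182.8,42,30)"
```

```text
from [ 0.2526 -0.5166  0.2313] 26.06 end [0.6099 0.3295 0.2299] 182.78 max 1.1
[[[0.82,-0.72,0.0],-0.87,-1],[[0.89,-0.64,0.0],-0.87,-1],[[0.94,-0.55,0.0],-0.87,-1],[[0.99,-0.47,0.01],-0.87,-1],[[1.03,-0.38,-0.0],-0.87,-1],[[1.05,-0.28,-0.0],-0.87,-1],[[1.08,-0.19,0.0],-0.88,-1],[[1.09,-0.08,0.0],-0.87,-1],[[1.09,0.01,0.0],-0.87,-1],[[1.09,0.12,0.01],-0.87,-1],[[1.07,0.21,-0.0],-0.87,-1],[[1.05,0.31,-0.0],-0.87,-1]]
[[[1.02,0.4,0.0],-0.87,-1],[[0.97,0.5,0.0],-0.87,-1],[[0.93,0.58,0.0],-0.87,-1],[[0.87,0.66,0.01],-0.87,-1],[[0.81,0.74,-0.0],-0.87,-1],[[0.73,0.81,-0.0],-0.87,-1],[[0.66,0.87,-0.0],-0.88,-1],[[0.57,0.93,0.0],-0.87,-1],[[0.49,0.98,0.0],-0.87,-1],[[0.4,1.02,0.0],-0.87,-1],[[0.3,1.05,0.01],-0.87,-1],[[0.21,1.08,-0.0],-0.87,-1]]
[[[0.1,1.08,-0.0],-0.87,-1],[[0.01,1.1,0.0],-0.87,-1],[[-0.09,1.09,0.0],-0.87,-1],[[-0.19,1.07,0.0],-0.87,-1],[[-0.29,1.06,0.01],-0.87,-1],[[-0.38,1.02,-0.0],-0.87,-1],[[-0.47,0.99,-0.0],-0.0,-1],[[-0.48,0.99,0.0],-0.0,-1],[[-0.47,0.98,0.0],-0.0,-1],[[-0.47,0.99,0.0],-0.0,-1],[[-0.48,0.98,0.0],-0.0,-1],[[-0.47,0.99,0.01],-0.0,-1]]
[[[-0.48,0.98,-0.0],-0.0,-1],[[-0.47,0.99,-0.0],-0.0,-1],[[-0.47,0.98,0.0],-0.0,-1],[[-0.48,0.99,0.0],-0.0,-1],[[-0.47,0.98,0.0],-0.0,-1],[[-0.47,0.99,0.01],-0.0,-1]]
```

```bash
python3 -m pendant '[[[0.82,-0.7,0],-0.9,-1],[[0.88,-0.6,0],-0.9,-1],[[0.94,-0.55,0],-0.9,-1],[[0.97,-0.45,0],-0.9,-1],[[1,-0.35,0],-0.9,-1],[[1,-0.25,0],-0.9,-1],[[1,-0.2,0],-0.9,-1],[[1,-0.1,0],-0.9,-1],[[1,0,0],-0.9,-1],[[1,0.1,0],-0.9,-1],[[1,0.2,0],-0.9,-1],[[1,0.3,0],-0.9,-1]]' 60
python3 -c "
from plan import *
print(psi()[0],env.get_state()['joint_pos'].round(2))
plan((.61,.3295,.23),182.8,32,18)"
```

```text
clock: 3.2
tcp_pos: [0.3465, -0.2846, 0.2314]
orientation: [0.0, 0.701, 0.713, -0.0]
wrist_force: [-0.9, -0.4, 0.5]
finger_gap: 0.0854
91.02607582159818 [-0.87  0.07 -0.26  1.24  0.    0.69]
from [ 0.3465 -0.2846  0.2314] 91.03 end [0.6099 0.3294 0.23  ] 182.83 max 1.05
[[[0.95,0.43,0.0],-0.85,-1],[[0.91,0.51,0.0],-0.85,-1],[[0.86,0.59,0.01],-0.85,-1],[[0.81,0.67,-0.0],-0.85,-1],[[0.74,0.73,0.0],-0.85,-1],[[0.68,0.8,0.0],-0.85,-1],[[0.6,0.85,0.01],-0.85,-1],[[0.52,0.9,-0.0],-0.85,-1],[[0.44,0.95,0.0],-0.85,-1],[[0.36,0.98,0.0],-0.85,-1],[[0.26,1.01,0.0],-0.85,-1],[[0.18,1.03,0.01],-0.85,-1]]
[[[0.08,1.04,-0.0],-0.85,-1],[[-0.01,1.05,0.0],-0.85,-1],[[-0.1,1.04,0.0],-0.85,-1],[[-0.2,1.02,0.01],-0.85,-1],[[-0.28,1.01,-0.0],-0.85,-1],[[-0.38,0.97,0.0],-0.85,-1],[[-0.45,0.94,0.0],0.0,-1],[[-0.46,0.94,0.01],0.0,-1],[[-0.46,0.94,-0.0],0.0,-1],[[-0.46,0.93,-0.0],0.0,-1],[[-0.46,0.94,0.0],0.0,-1],[[-0.46,0.94,0.0],0.0,-1]]
[[[-0.46,0.94,0.01],0.0,-1],[[-0.45,0.94,-0.0],0.0,-1],[[-0.46,0.93,0.0],0.0,-1],[[-0.46,0.94,0.0],0.0,-1],[[-0.46,0.94,0.01],0.0,-1],[[-0.46,0.94,-0.0],0.0,-1],[[-0.46,0.94,-0.0],0.0,-1],[[-0.45,0.93,0.0],0.0,-1]]
```

```bash
python3 -m pendant '[[[0.95,0.43,0],-0.85,-1],[[0.9,0.5,0],-0.85,-1],[[0.86,0.6,0],-0.85,-1],[[0.8,0.67,0],-0.85,-1],[[0.74,0.73,0],-0.85,-1],[[0.68,0.8,0],-0.85,-1],[[0.6,0.85,0],-0.85,-1],[[0.52,0.9,0],-0.85,-1],[[0.44,0.95,0],-0.85,-1],[[0.36,0.98,0],-0.85,-1],[[0.26,1,0],-0.85,-1],[[0.18,1,0],-0.85,-1]]'
python3 -m pendant '[[[0.1,1,0],-0.85,-1],[[0,1,0],-0.85,-1],[[-0.1,1,0],-0.85,-1],[[-0.2,1,0],-0.85,-1],[[-0.28,1,0],-0.85,-1],[[-0.38,0.97,0],-0.85,-1],[[-0.45,0.94,0],0,-1],[[-0.46,0.94,0],0,-1],[[-0.46,0.94,0],0,-1],[[-0.46,0.94,0],0,-1],[[-0.46,0.94,0],0,-1],[[-0.46,0.94,0],0,-1]]'
python3 -m pendant '[[[-0.46,0.94,0],0,-1],[[-0.46,0.94,0],0,-1],[[-0.46,0.94,0],0,-1],[[-0.46,0.94,0],0,-1],[[-0.46,0.94,0],0,-1],[[-0.46,0.94,0],0,-1]]'
python3 -c "
from plan import *
print(psi()[0],env.get_state()['joint_pos'].round(2))
plan((.6095,.3295,.15),182.8,7)"
```

```text
clock: 4.7
tcp_pos: [0.4456, -0.0556, 0.2314]
orientation: [0.0, 0.24, 0.971, -0.0]
wrist_force: [-0.5, 0.3, 0.2]
finger_gap: 0.0854
clock: 6.2
tcp_pos: [0.5438, 0.1725, 0.2312]
orientation: [0.0, -0.023, 1.0, -0.0]
wrist_force: [-0.1, -0.5, 0.8]
finger_gap: 0.0854
clock: 6.95
tcp_pos: [0.5936, 0.2879, 0.231]
orientation: [-0.0, -0.023, 1.0, -0.0]
wrist_force: [0.7, -0.6, 0.5]
finger_gap: 0.0855
-177.33732222060803 [ 0.33  0.49  0.3   1.39 -0.    0.28]
from [0.5936 0.2879 0.231 ] -177.34 end [0.6094 0.3295 0.15  ] 182.78 max 8.58
[[[-0.13,0.29,0.58],-8.57,-1],[[-0.31,0.09,0.58],-8.58,-1],[[-0.25,-0.19,0.58],-8.57,-1],[[-0.01,-0.32,0.57],-8.58,-1],[[0.24,-0.21,0.58],-8.57,-1],[[0.31,0.06,0.58],-8.58,-1],[[0.15,0.28,0.58],-8.57,-1]]
```

```bash
python3 -m pendant '[[[-0.3,0.7,0],0,-1],[[0,0,0.8],0,-1],[[0,0,0.8],0,-1],[[0,0,0.8],0,-1],[[0,0,0.6],0,-1],[[0,0,0],0,-1]]'
cat >> plan.py <<'E'
def near(a):
    b=psi()[0]
    return a+360*round((b-a)/360)
E
python3 -c "
from plan import *
s=env.get_state();print(psi()[0],s['joint_pos'].round(2),s['qvel'].round(3))
plan((.6095,.3295,.079),near(182.8),5)
cams()
zoom('top',(150,130,240,240),6,'toprack1');zoom('scene',(280,340,400,470),6,'scrack1')"
```

```text
clock: 7.7
tcp_pos: [0.5978, 0.3003, 0.1698]
orientation: [-0.001, -0.023, 1.0, -0.0]
wrist_force: [-0.4, -0.2, -0.5]
finger_gap: 0.0853
-177.35945473199584 [ 0.35  0.52  0.21  1.26 -0.    0.3 ] [-0.002 -0.014  0.032  0.015  0.    -0.002]
from [0.5978 0.3003 0.1698] -177.36 end [0.6094 0.3295 0.079 ] -177.18 max 0.91
[[[-0.13,0.29,0.91],-0.01,-1],[[-0.13,0.28,0.91],-0.0,-1],[[-0.13,0.29,0.91],-0.01,-1],[[-0.13,0.28,0.9],-0.0,-1],[[-0.13,0.29,0.91],-0.01,-1]]
```

View pics/scrack1.png

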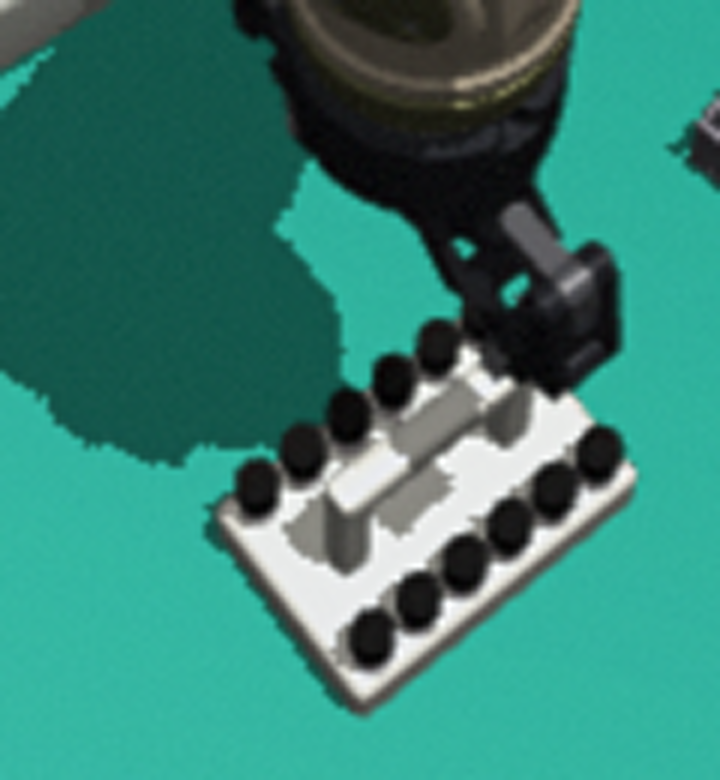

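View pics/toprack1.png

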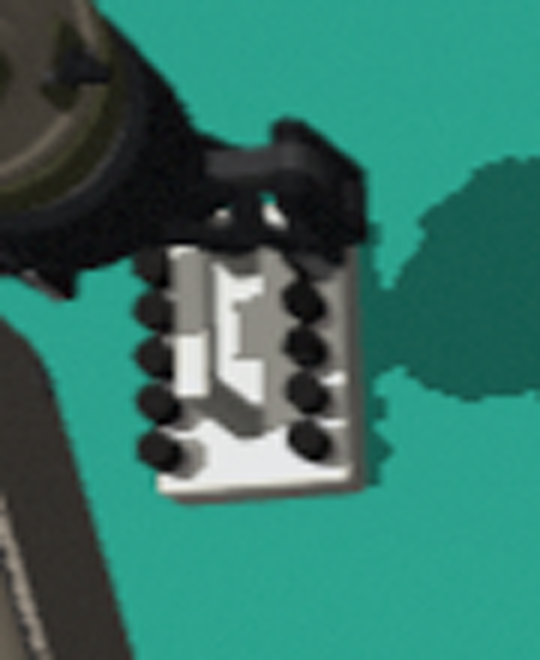

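The rack stands clear below the open gripper: its bar is at scene zoom (430,430) and top zoom (190,330), where I measured it. I'll centre over it and go down.

```bash
python3 -m pendant '[[[-0.3,0.7,0],0,-1],[[-0.3,0.73,0],0,-1],[[0,0,0.8],0,-1],[[0,0,0.8],0,-1],[[0,0,0.8],0,-1],[[0,0,0.8],0,-1],[[0,0,0.8],0,-1],[[0,0,0.5],0,-1],[[0,0,0],0,-1],[[0,0,0],0,-1]]'
python3 -c "
from plan import *
s=env.get_state();print(psi()[0],s['joint_pos'].round(2))
plan((.6095,.3295,.079),near(182.8),1)
cams()
zoom('top',(150,130,240,240),6,'toprack2');zoom('scene',(280,340,400,470),6,'scrack2')"
```

```text
clock: 9.05
tcp_pos: [0.6096, 0.3301, 0.0819]
orientation: [0.0, -0.023, 1.0, 0.0]
wrist_force: [-0.1, 0.2, -0.0]
finger_gap: 0.0856
-177.3412823958765 [ 0.38  0.61  0.14  1.1  -0.    0.33]
from [0.6096 0.3301 0.0819] -177.34 end [0.6095 0.3295 0.0791] -177.22 max 0.14
[[[0.01,-0.03,0.14],-0.02,-1]]
```

View pics/scrack2.png

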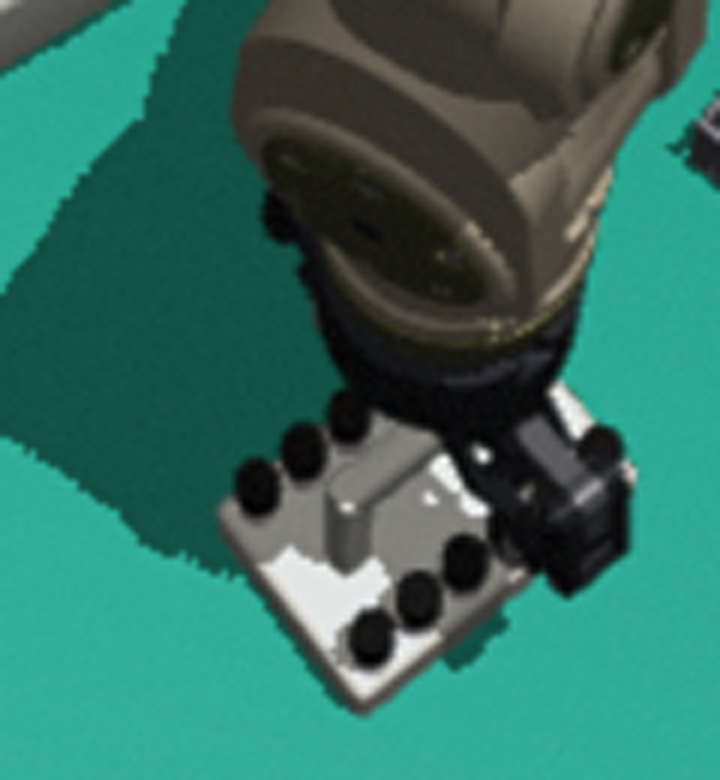

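```bash
python3 -m pendant '[[[0,0,0.1],0,0.2],[[0,0,0],0,0.6],[[0,0,0],0,1],[[0,0,0],0,1],[[0,0,0],0,1],[[0,0,0],0,1]]' 60
python3 -m pendant '[[[0,0,-0.1],0,1],[[0,0,-0.3],0,1],[[0,0,-0.6],0,1],[[0,0,-0.9],0,1],[[0,0,-1],0,1],[[0,0,-1],0,1],[[0,0,-1],0,1],[[0,0,-1],0,1],[[0,0,-1],0,1],[[0,0,-0.6],0,1],[[0,0,0],0,1]]'
python3 -c "
from plan import *
cams();zoom('top',(110,90,290,240),4,'t3');zoom('scene',(240,300,420,470),4,'s3')"
```

```text
clock: 9.9
tcp_pos: [0.6094, 0.3298, 0.0794]
orientation: [0.0, -0.023, 1.0, -0.0]
wrist_force: [-1.3, -1.6, 1.0]
finger_gap: 0.0129
clock: 11.28
tcp_pos: [0.6098, 0.3302, 0.2307]
orientation: [0.001, -0.023, 1.0, 0.0]
wrist_force: [-0.8, -0.2, -3.6]
finger_gap: 0.013
```

View pics/s3.png

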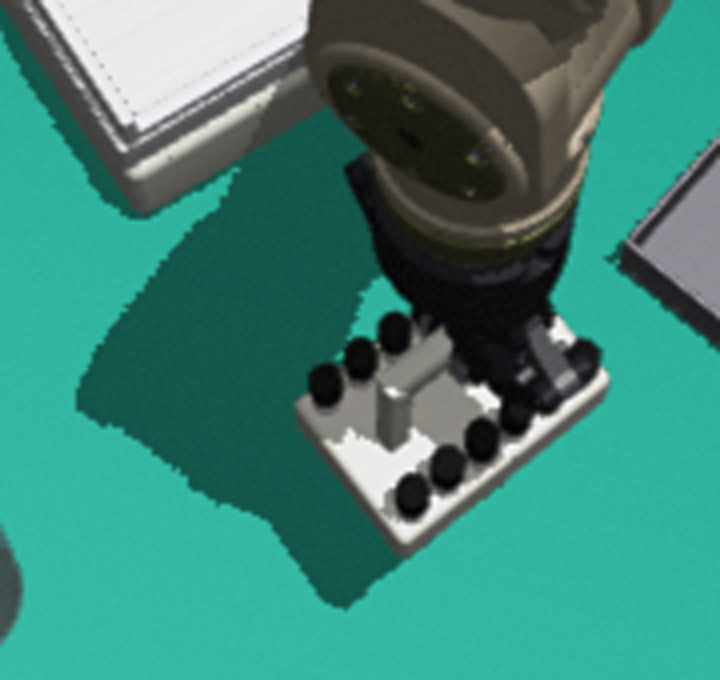

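```bash
python3 -c "
from plan import *
from fit import mp
p=np.load('mix.npy');c=mp(p,(p[3]-.073,p[4],.23));print(c,near(180+np.degrees(p[2])))
plan(c,near(178.0),18)"
```

```text
[0.5689 0.0538 0.23  ] -181.9231679237971
from [0.609  0.3298 0.2287] -177.34 end [0.5688 0.0538 0.2301] -182.02 max 0.77
[[[0.15,-0.76,-0.0],0.04,-1],[[0.14,-0.76,-0.01],0.05,-1],[[0.14,-0.76,-0.0],0.04,-1],[[0.14,-0.77,-0.0],0.04,-1],[[0.13,-0.76,-0.01],0.05,-1],[[0.13,-0.76,-0.0],0.04,-1],[[0.13,-0.77,-0.01],0.04,-1],[[0.12,-0.76,0.0],0.04,-1],[[0.12,-0.77,-0.0],0.05,-1],[[0.11,-0.76,-0.01],0.04,-1],[[0.12,-0.77,-0.0],0.04,-1],[[0.11,-0.77,-0.0],0.05,-1]]
[[[0.1,-0.76,-0.01],0.04,-1],[[0.1,-0.77,-0.0],0.04,-1],[[0.1,-0.77,-0.01],0.05,-1],[[0.1,-0.77,0.0],0.04,-1],[[0.09,-0.77,-0.0],0.04,-1],[[0.09,-0.77,-0.01],0.05,-1]]
```

```bash
python3 -m pendant '[[[0.15,-0.4,0],0.05,1],[[0.15,-0.6,0],0.05,1],[[0.15,-0.8,0],0.05,1],[[0.14,-0.8,0],0.05,1],[[0.13,-0.8,0],0.05,1],[[0.13,-0.8,0],0.05,1],[[0.13,-0.8,0],0.05,1],[[0.12,-0.8,0],0.05,1],[[0.12,-0.8,0],0.05,1],[[0.12,-0.8,0],0.05,1],[[0.12,-0.8,0],0.05,1],[[0.11,-0.8,0],0.05,1]]'
python3 -m pendant '[[[0.1,-0.8,0],0.05,1],[[0.1,-0.8,0],0.05,1],[[0.1,-0.8,0],0.05,1],[[0.1,-0.75,0],0.05,1],[[0.1,-0.7,0],0,1],[[0.1,-0.5,0],0,1],[[0,-0.3,0],0,1],[[0,0,0],0,1],[[0,0,0],0,1]]'
python3 -c "
from plan import *
plan((.5689,.0538,.23),near(178.0),1)
cams();zoom('top',(250,120,410,280),4.5,'t4');zoom('scene',(180,180,390,370),3.8,'s4')"
```

```text
clock: 12.88
tcp_pos: [0.5805, 0.1483, 0.2293]
orientation: [0.0, 0.008, 1.0, -0.0]
wrist_force: [-0.8, 0.7, -4.0]
finger_gap: 0.0131
clock: 14.0
tcp_pos: [0.5661, 0.057, 0.2292]
orientation: [0.0, 0.019, 1.0, 0.0]
wrist_force: [1.1, 0.4, -3.4]
finger_gap: 0.0129
from [0.5661 0.057  0.2292] 177.88 end [0.569  0.0537 0.23  ] 178.0 max 0.16
[[[-0.15,-0.16,-0.04],-0.02,-1]]
```

View pics/s4.png

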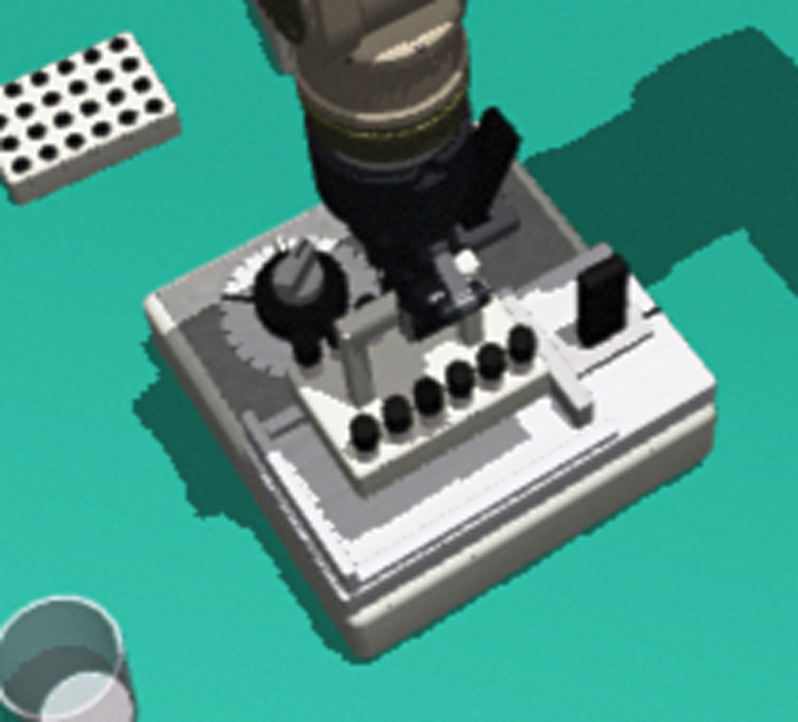

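View pics/t4.png

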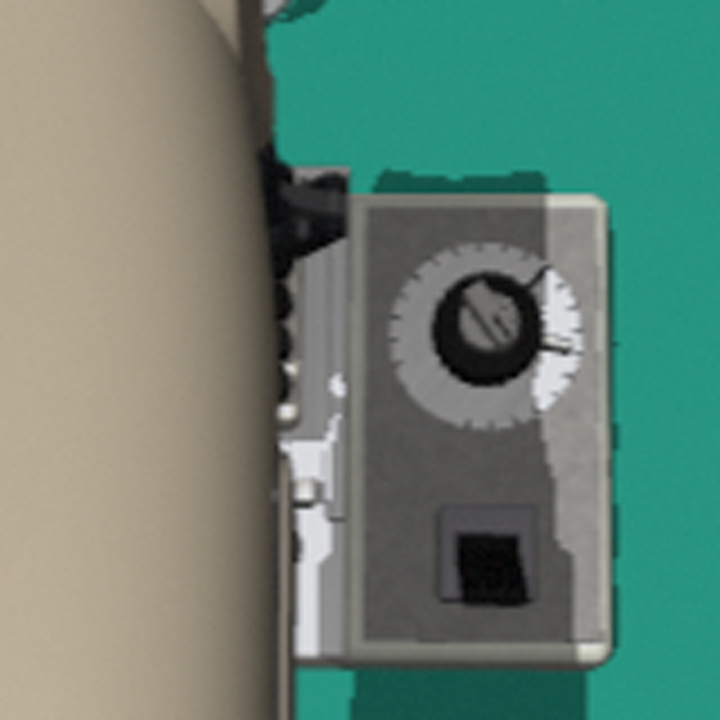

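The rack hangs level above the platform, with the gripper at scene zoom (440,290). I'll overlay the model at its current pose, then at the set-down pose, to check the fit.

```bash
cat > ov.py <<'E'
from plan import *
from fit import mp
cams()
p=np.load('mix.npy');s=env.get_state();tc=s['tcp_pos'];a=np.radians(psi()[0]+180)
def box(c,a,z0,z1,hx=.06,hy=.04):
    o=[]
    for z in(z0,z1):
        for t in np.linspace(-1,1,13):
            for x,y in((hx*t,hy),(hx*t,-hy),(hx,hy*t),(-hx,hy*t)):
                o.append([c[0]+np.cos(a)*x-np.sin(a)*y,c[1]+np.sin(a)*x+np.cos(a)*y,z])
    return np.array(o)
b=tc[2]-.0794
rim=np.array([mp(p,(p[3]-t,p[4]+k*.048,.1)) for k in(1,-1) for t in np.linspace(0,.17,18)]+[mp(p,(p[3],p[4]+u,.118)) for u in np.linspace(-.055,.055,12)])
L=[(box(tc,a,b,b+.03),(0,0,255)),(rim,(0,200,0))]
zoom('scene',(200,220,370,350),4.6,'ov_s',L)
E
python3 ov.py
```

View pics/ov_s.png

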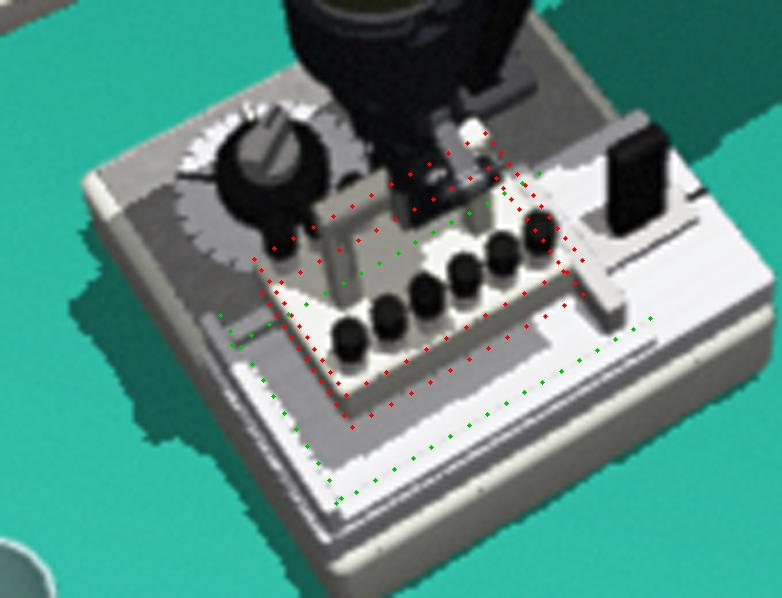

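```bash
python3 -m pendant '[[[-0.15,-0.16,0],0,1],[[0,0,0.5],0,1],[[0,0,0.8],0,1],[[0,0,0.7],0,1],[[0,0,0.3],0,1],[[0,0,0],0,1],[[0,0,0],0,1]]'
python3 ov.py; python3 -c "
from plan import *
plan((.5689,.0538,.172),near(178.0),1)"
```

```text
clock: 15.08
tcp_pos: [0.5693, 0.0534, 0.1837]
orientation: [0.0, 0.019, 1.0, -0.0]
wrist_force: [-0.7, 0.0, -4.2]
finger_gap: 0.0131
from [0.5693 0.0534 0.1839] 177.86 end [0.5689 0.0538 0.1719] 177.98 max 0.6
[[[0.02,0.02,0.6],-0.02,-1]]
```

View pics/ov_s.png

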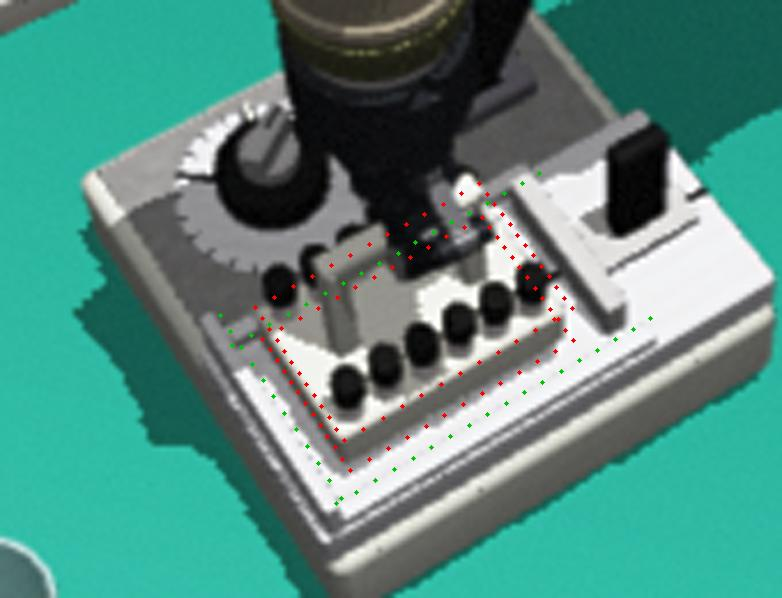

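```bash
python3 -m pendant '[[[0,0,0.3],0,1],[[0,0,0.15],0,1],[[0,0,0.1],0,1],[[0,0,0],0,1]]'; python3 -m pendant '[[[0,0,0.07],0,1],[[0,0,0],0,1]]'
```

```text
clock: 15.68
tcp_pos: [0.5687, 0.0534, 0.172]
orientation: [-0.0, 0.019, 1.0, -0.0]
wrist_force: [-0.2, -0.2, -3.5]
finger_gap: 0.0131
clock: 15.92
tcp_pos: [0.5689, 0.0534, 0.1708]
orientation: [0.0, 0.019, 1.0, -0.0]
wrist_force: [-0.2, 0.4, -3.2]
finger_gap: 0.0132
```

```bash
python3 -m pendant '[[[0,0,0.07],0,1],[[0,0,0],0,1]]'; python3 -m pendant '[[[0,0,0.05],0,1],[[0,0,0],0,1]]';python3 -m pendant '[[[0,0,0.05],0,1],[[0,0,0],0,1]]'
```

```text
clock: 16.18
tcp_pos: [0.5689, 0.0534, 0.1695]
orientation: [0.0, 0.019, 1.0, -0.0]
wrist_force: [-0.2, -0.0, -3.5]
finger_gap: 0.0134
clock: 16.42
tcp_pos: [0.5689, 0.0534, 0.1694]
orientation: [0.0, 0.019, 1.0, -0.0]
wrist_force: [-3.2, -0.4, 3.8]
finger_gap: 0.0126
clock: 16.68
tcp_pos: [0.569, 0.0534, 0.1694]
orientation: [0.001, 0.019, 1.0, -0.0]
wrist_force: [-4.7, -1.0, 10.4]
finger_gap: 0.0128
```

```bash
python3 -m pendant '[[[0,0,-0.04],0,0.6],[[0,0,0],0,0],[[0,0,0],0,-0.5],[[0,0,0],0,-1],[[0,0,0],0,-1],[[0,0,-0.5],0,-1],[[0,0,-1],0,-1],[[0,0,-1],0,-1],[[0,0,-1],0,-1],[[0,0,0],0,-1]]'
python3 ov.py
```

```text
clock: 17.92
tcp_pos: [0.5701, 0.0534, 0.2406]
orientation: [0.002, 0.019, 1.0, -0.0]
wrist_force: [-0.4, -0.1, -0.2]
finger_gap: 0.0851
```

View pics/ov_s.png

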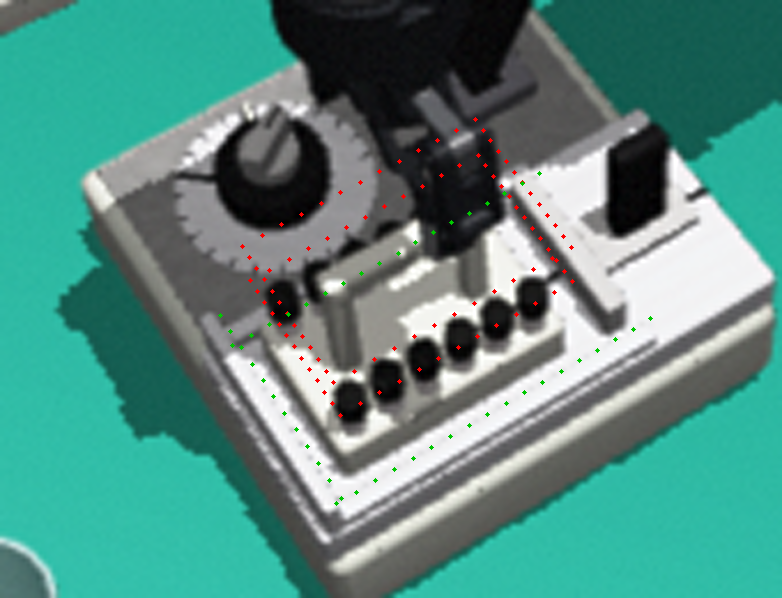

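The rack rests flat between the rims and is released. Next I'll locate the clamp bar and grip from the first pictures.

```bash
python3 - <<'E'
from plan import *
from fit import mp,T,S
cams();p=np.load('mix.npy');np.set_printoptions(precision=4,suppress=True)
def loc(w):
    c,s=np.cos(p[2]),np.sin(p[2]);d=np.array(w[:2])-p[:2];return np.array([c*d[0]+s*d[1],-s*d[0]+c*d[1]])
for n,px in(("top",T(105,487)),("top",T(328,489))): print("bar",loc(atz(n,px,.116))-p[3:5])
for n,px in(("scene",S(508,291)),("scene",S(607,441))): print("barS far?",loc(atz(n,px,.116))-p[3:5])
# grip top centre
for px in (T(207,551),T(207,600)): print("griptop",atz("top",px,.168),loc(atz("top",px,.168))-p[3:5])
for px in (S(643,255),): print("gripS",atz("scene",px,.168),loc(atz("scene",px,.168))-p[3:5])
for c in(.01,.015,.02): print(c,mp(p,(p[3]-.215+c,p[4],.168)))
for n in CAM:print(n,env.boxes_of(n,"clamp_grip"))
im=[]
zoom('scene',(310,225,370,285),10,'grip_s',[(np.array([mp(p,(p[3]-.215+.015+a*.015,p[4]+b*.007,.168)) for a in(-1,1) for b in(-1,1)]),(0,0,255))])
E
```

```text
bar [-0.1531  0.0408]
bar [-0.1536 -0.042 ]
barS far? [-0.154 -0.045]
barS far? [-0.1486  0.0415]
griptop [0.4572 0.0564 0.168 ] [-0.1847 -0.0011]
griptop [0.44   0.0568 0.168 ] [-0.202  -0.0014]
gripS [0.4473 0.0577 0.168 ] [-0.1947 -0.0002]
0.01 [0.437  0.0582 0.168 ]
0.015 [0.442  0.0581 0.168 ]
0.02 [0.447  0.0579 0.168 ]
scene [{'location': [329.2, 268.8], 'p': 0.6}]
top [{'location': [358.4, 194.2], 'p': 0.2}]
```

View pics/grip_s.png

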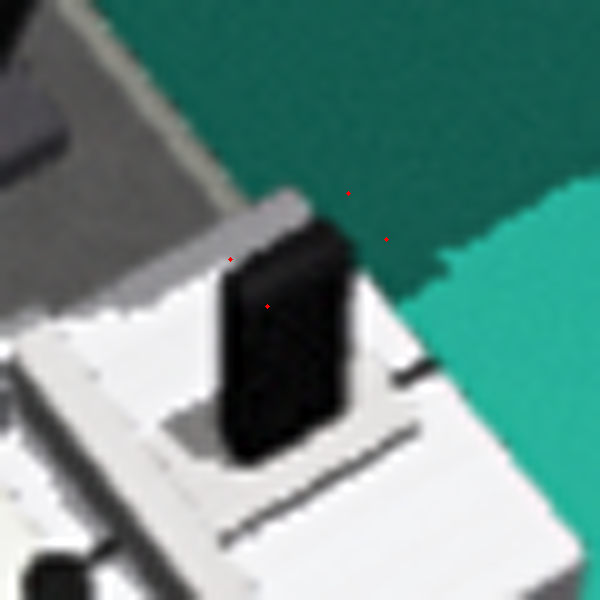

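```bash
python3 -c "
from plan import *
plan((.444,.057,.24),near(178.0),8)"
python3 -m pendant '[[[0.5,0,0],0,-0.3],[[0.9,0,0],0,-0.3],[[0.9,0,0],0,-0.3],[[0.9,0,0],0,-0.3],[[0.9,0,0],0,-0.3],[[0.9,0,0],0,-0.3],[[0.8,0,0],0,-0.3],[[0.5,0,0],0,-0.3],[[0,0,0],0,-0.3]]'
python3 -c "
from plan import *
plan((.444,.057,.24),near(178.0),1)
cams();zoom('scene',(260,200,380,310),6,'s5')"
```

```text
from [0.5684 0.0534 0.2373] 177.86 end [0.444  0.057  0.2401] 177.98 max 0.78
[[[0.78,-0.01,-0.02],-0.0,-1],[[0.78,-0.0,-0.01],-0.01,-1],[[0.77,-0.01,-0.02],0.0,-1],[[0.78,-0.01,-0.02],-0.0,-1],[[0.78,-0.0,-0.01],-0.0,-1],[[0.78,-0.01,-0.02],-0.01,-1],[[0.77,-0.0,-0.02],-0.0,-1],[[0.78,-0.01,-0.02],-0.0,-1]]
clock: 19.35
tcp_pos: [0.4425, 0.0582, 0.2384]
orientation: [0.0, 0.019, 1.0, -0.0]
wrist_force: [-0.2, 0.9, -0.3]
finger_gap: 0.0553
from [0.4425 0.0582 0.2384] 177.86 end [0.444  0.0569 0.24  ] 177.98 max 0.08
[[[-0.08,-0.06,-0.08],-0.02,-1]]
```

View pics/s5.png

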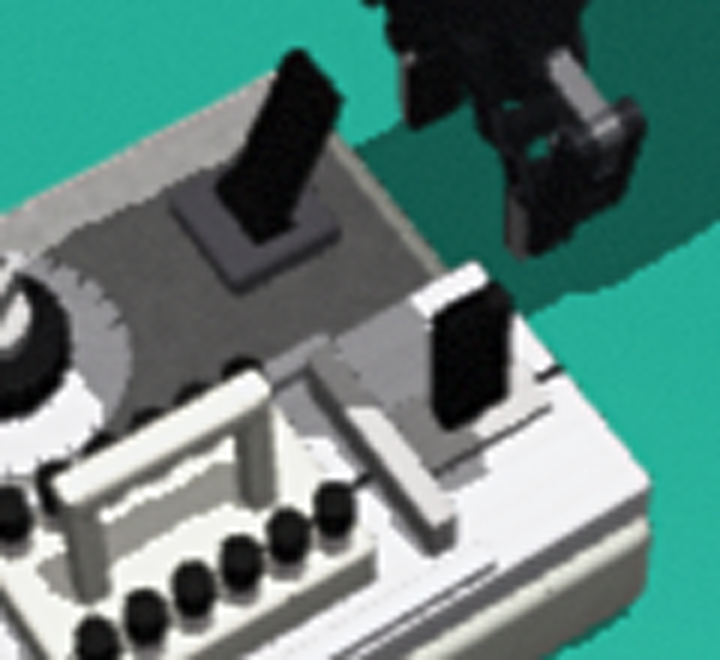

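```bash
python3 -m pendant '[[[-0.1,-0.04,0.8],0,-0.3],[[0,0,0.8],0,-0.3],[[0,0,0.8],0,-0.3],[[0,0,0],0,-0.3]]'
python3 -c "
from plan import *
plan((.444,.057,.128),near(178.0),1)
cams();zoom('scene',(290,200,380,290),7,'s6')"
```

```text
clock: 19.95
tcp_pos: [0.4446, 0.0572, 0.1891]
orientation: [-0.001, 0.019, 1.0, -0.0]
wrist_force: [0.0, 1.1, -0.2]
finger_gap: 0.0556
from [0.4446 0.0572 0.1891] 177.85 end [0.444  0.057  0.1279] 178.03 max 3.06
[[[0.03,-0.01,3.06],-0.03,-1]]
```

View pics/s6.png

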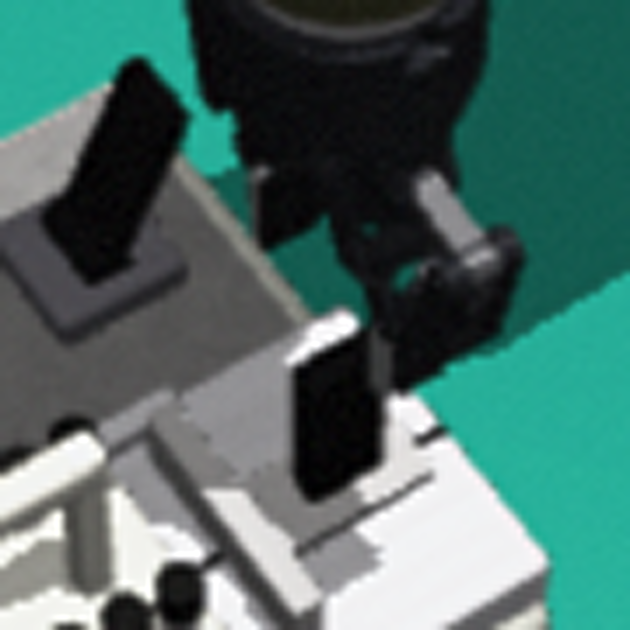

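```bash
python3 -m pendant '[[[0,0,0.8],0,-0.3],[[0,0,0.8],0,-0.3],[[0,0,0.8],0,-0.3],[[0,0,0.5],0,-0.3],[[0,0,0],0,-0.3]]'
python3 -m pendant '[[[0,0,0],0,0.3],[[0,0,0],0,0.7],[[0,0,0],0,1],[[0,0,0],0,1],[[0,0,0],0,1]]' 30
python3 -c "
from plan import *
cams();zoom('scene',(290,200,380,290),7,'s7')"
```

```text
clock: 20.68
tcp_pos: [0.4449, 0.0572, 0.1322]
orientation: [-0.0, 0.019, 1.0, -0.0]
wrist_force: [-0.4, 0.2, 0.8]
finger_gap: 0.0557
clock: 21.3
tcp_pos: [0.4455, 0.0581, 0.133]
orientation: [0.001, 0.018, 1.0, 0.001]
wrist_force: [-0.0, 5.7, 4.0]
finger_gap: 0.0134
```

View pics/s7.png

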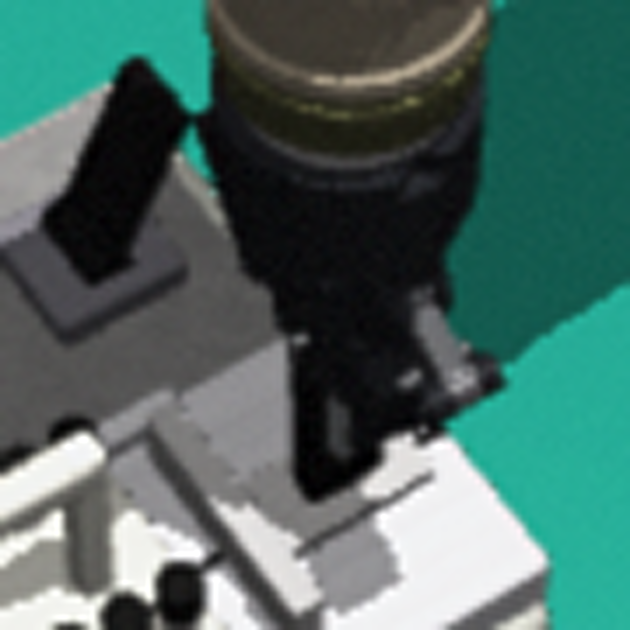

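The grip is held (gap 13.4 mm). I'll slide the clamp forward.

```bash
python3 -m pendant '[[[-0.2,0.06,0],0,1],[[-0.25,0,0],0,1],[[-0.25,0,0],0,1],[[-0.25,0,0],0,1],[[-0.25,0,0],0,1]]'
python3 -m pendant '[[[-0.2,0,0],0,1],[[-0.1,0,0],0,1],[[0,0,0],0,1]]'
python3 -c "
from plan import *
cams();zoom('scene',(200,210,380,350),4.4,'s8')"
```

```text
clock: 22.02
tcp_pos: [0.4681, 0.0574, 0.133]
orientation: [-0.001, 0.019, 1.0, -0.0]
wrist_force: [-6.0, -0.4, 8.7]
finger_gap: 0.0137
clock: 22.4
tcp_pos: [0.4744, 0.0571, 0.133]
orientation: [-0.0, 0.019, 1.0, -0.0]
wrist_force: [-3.8, 0.9, 7.4]
finger_gap: 0.0137
```

View pics/s8.png

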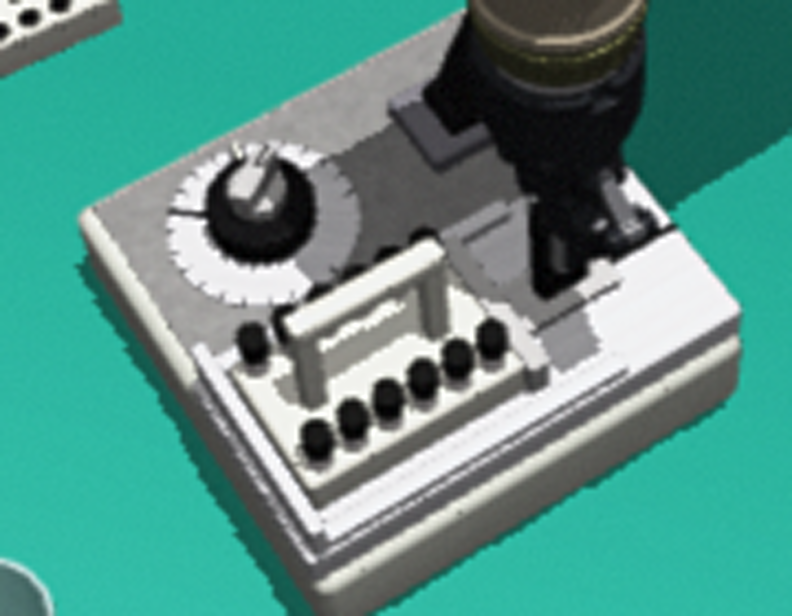

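```bash
python3 -m pendant '[[[-0.1,0,0],0,1],[[-0.1,0,0],0,1],[[0,0,0],0,1]]'
python3 -m pendant '[[[-0.1,0,0],0,1],[[0,0,0],0,1]]'
```

```text
clock: 22.88
tcp_pos: [0.4768, 0.0571, 0.133]
orientation: [-0.002, 0.019, 1.0, -0.0]
wrist_force: [-9.0, 0.1, 12.4]
finger_gap: 0.0135
clock: 23.12
tcp_pos: [0.4768, 0.0571, 0.1329]
orientation: [-0.003, 0.018, 1.0, -0.0]
wrist_force: [-15.2, -0.7, 16.4]
finger_gap: 0.0136
```

```bash
python3 -m pendant '[[[0.08,0,0],0,1],[[0,0,0],0,0.4],[[0,0,0],0,-0.1],[[0,0,0],0,-0.3],[[0,0,0],0,-0.3],[[0,0,-0.5],0,-0.3],[[0,0,-1],0,-0.3],[[0,0,-1],0,-0.3],[[0,0,-1],0,-0.3],[[0,0,-1],0,-0.3],[[0,0,-1],0,-0.3]]'
python3 -c "
from plan import *
s=env.get_state();print(s['joint_pos'].round(2))
cams();zoom('scene',(200,210,380,350),4.4,'s9');zoom('top',(265,145,395,275),6,'t9')"
```

```text
clock: 24.5
tcp_pos: [0.4795, 0.0572, 0.2437]
orientation: [0.0, 0.019, 1.0, -0.0]
wrist_force: [-0.5, -1.4, -0.3]
finger_gap: 0.0555
[-0.05  0.13 -0.16  1.28 -0.   -0.01]
```

View pics/s9.png

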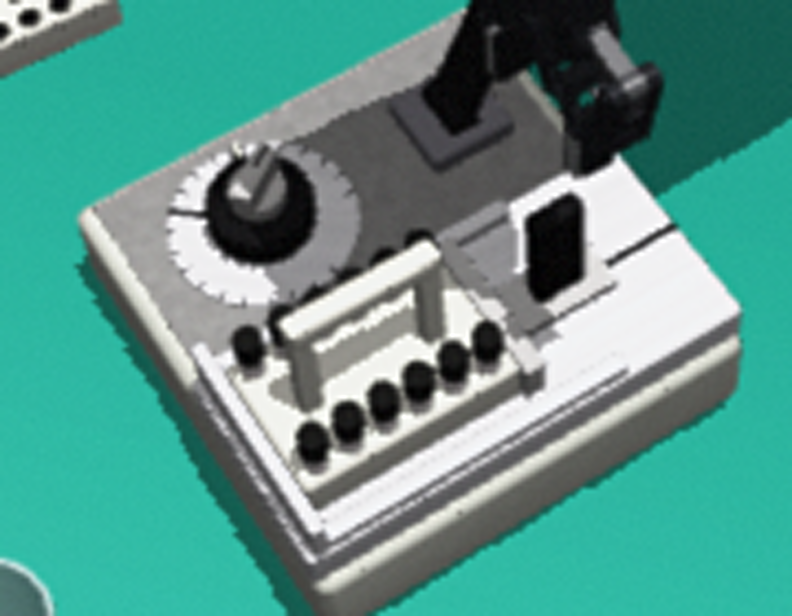

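View pics/t9.png

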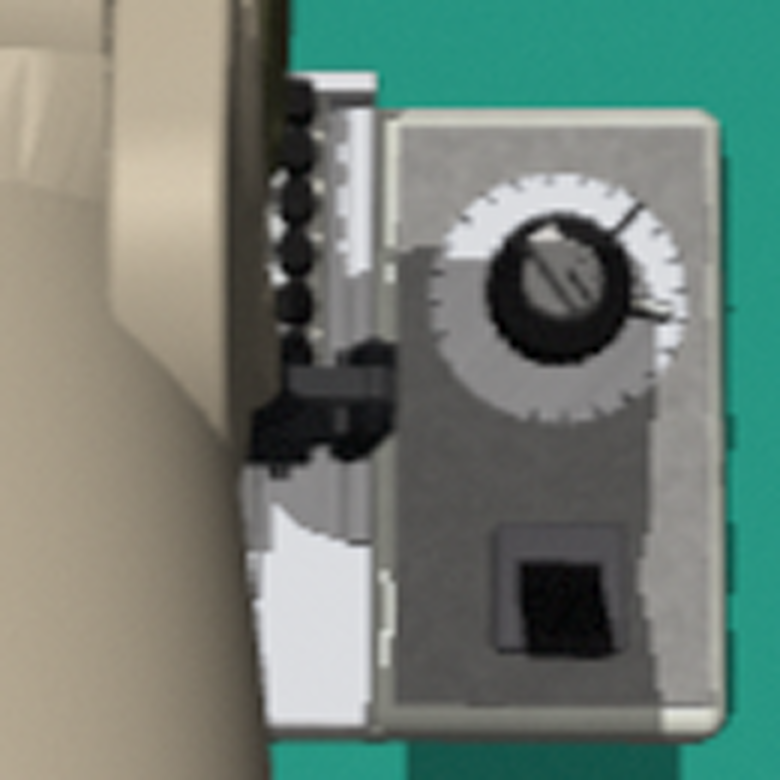

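The rack is held between the clamp bar (scene zoom 530,375) and the end stop, and the gripper is clear. Next I'll measure the ring's axis, pointer and mark.

```bash
python3 - <<'E'
from plan import *
from fit import mp,T,S
cams();p=np.load('mix.npy');np.set_printoptions(precision=4,suppress=True)
zoom('top',(330,165,390,225),12,'k_t');zoom('scene',(232,235,290,285),12,'k_s')
for t in("knob_axis","ring_tip","long_mark","timer_tip"):
    for n in CAM: print(t,n,[(np.round(d["location"],1),round(d["p"],2)) for d in env.boxes_of(n,t)[:2]])
    for n in CAM:
        pass
c=env.cut_out("scene","rack")
print(len(c))
E
```

```text
knob_axis scene [(array([306.4, 273. ]), 0.76)]
knob_axis top [(array([346.7, 229.7]), 0.87)]
ring_tip scene [(array([257. , 259.4]), 0.7)]
ring_tip top [(array([361.1, 196.1]), 0.56), (array([184.8, 269.3]), 0.38)]
long_mark scene [(array([261.6, 270.7]), 0.72)]
long_mark top [(array([354.7, 205.9]), 0.83)]
timer_tip scene []
timer_tip top [(array([356.2, 192.5]), 0.64)]
2
```

View pics/k_t.png

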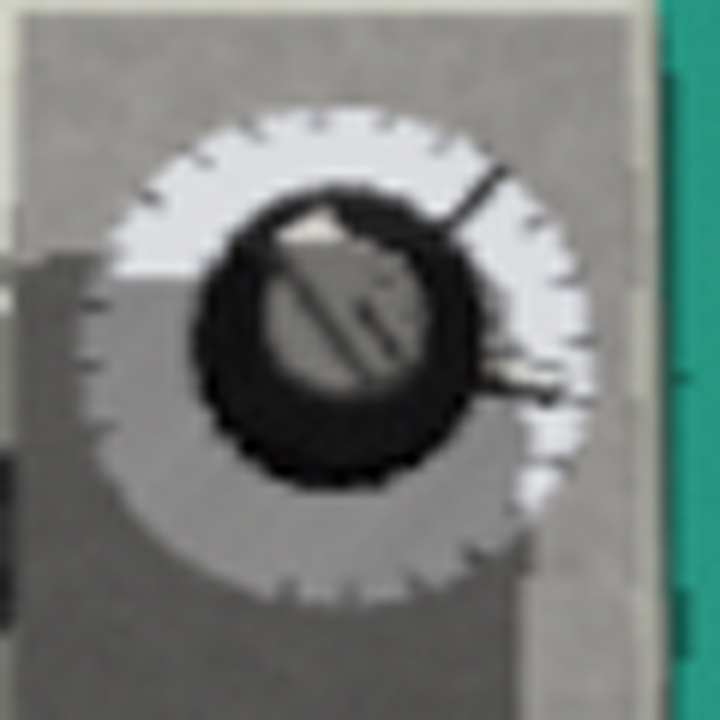

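View pics/k_s.png

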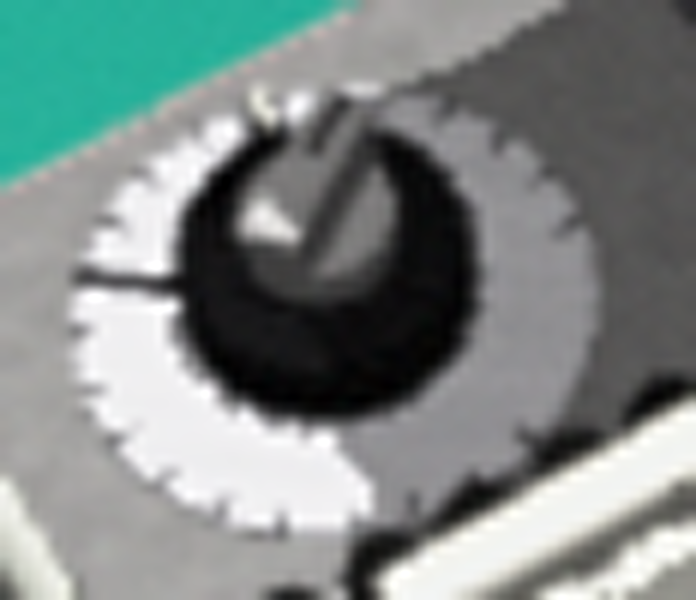

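```bash
cat > knob.py <<'E'
from plan import *
cams();np.set_printoptions(precision=4,suppress=True)
K=lambda X,Y:(330+(X+.5)/12-.5,165+(Y+.5)/12-.5)
KS=lambda X,Y:(232+(X+.5)/12-.5,235+(Y+.5)/12-.5)
def ang(a,b): return np.degrees(np.arctan2(*(a-b)[1::-1]))
if __name__=="__main__":
    c=atz("top",K(337,355),.07);cs=atz("scene",KS(334,315),.07);print("axis",c,cs)
    m0,m1=atz("top",K(450,225),.07),atz("top",K(503,172),.07);print("mark top",ang(m1,m0),ang((m0+m1)/2,c),np.linalg.norm((m1-c)[:2]))
    s0,s1=atz("scene",KS(180,286),.07),atz("scene",KS(80,275),.07);print("mark sc",ang(s1,s0),ang((s0+s1)/2,cs),np.linalg.norm((s1-cs)[:2]))
    for z in(.08,.093,.103):
        t=atz("top",K(560,383),z);print(z,"tip top",ang(t,c),np.linalg.norm((t-c)[:2]),t)
        t=atz("scene",KS(260,95),z);print(z,"tip sc",ang(t,cs),np.linalg.norm((t-cs)[:2]),t)
    print(tri(KS(260,95),K(560,383)))
E
python3 knob.py
```

```text
axis [ 0.5679 -0.0762  0.07  ] [ 0.5722 -0.0754  0.07  ]
mark top -46.263484857414156 -43.00778539338007 0.049047826329642705
mark sc -42.92640923540133 -46.69508012861298 0.05013105297631451
0.08 tip top -102.56282083943947 0.04299724912722849 [ 0.5586 -0.1182  0.08  ]
0.08 tip sc -105.14904549045093 0.046567097148857976 [ 0.56   -0.1204  0.08  ]
0.093 tip top -107.02826746398087 0.042414193732993634 [ 0.5555 -0.1167  0.093 ]
0.093 tip sc -103.6885421589344 0.03773003786101418 [ 0.5633 -0.1121  0.093 ]
0.103 tip top -110.53133664414824 0.04214483568941185 [ 0.5531 -0.1157  0.103 ]
0.103 tip sc -101.99853015385085 0.030957402937909616 [ 0.5658 -0.1057  0.103 ]
(array([ 0.5596, -0.1191,  0.0807]), [np.float64(0.4256516164665289), np.float64(0.6652471680010011)])
```

```bash
python3 -c "
from plan import *
plan((.5697,-.076,.22),near(95),15)"
```

```text
from [0.4793 0.0572 0.2421] 177.86 end [ 0.5697 -0.0759  0.2199] 95.0 max 0.93
[[[-0.32,-0.43,0.07],0.92,-1],[[-0.36,-0.4,0.08],0.92,-1],[[-0.39,-0.37,0.07],0.92,-1],[[-0.43,-0.32,0.07],0.92,-1],[[-0.45,-0.28,0.08],0.92,-1],[[-0.49,-0.24,0.07],0.92,-1],[[-0.5,-0.19,0.08],0.92,-1],[[-0.52,-0.14,0.07],0.93,-1],[[-0.53,-0.08,0.07],0.92,-1],[[-0.53,-0.04,0.08],0.92,-1],[[-0.54,0.01,0.07],0.92,-1],[[-0.53,0.07,0.07],0.92,-1]]
[[[-0.52,0.12,0.08],0.92,-1],[[-0.51,0.16,0.07],0.92,-1],[[-0.49,0.22,0.08],0.92,-1]]
```

```bash
python3 -m pendant '[[[-0.32,-0.43,0],0.92,-1],[[-0.36,-0.4,0],0.92,-1],[[-0.4,-0.37,0],0.92,-1],[[-0.43,-0.32,0],0.92,-1],[[-0.45,-0.28,0],0.92,-1],[[-0.49,-0.24,0],0.92,-1],[[-0.5,-0.2,0.1],0.92,-1],[[-0.52,-0.14,0.1],0.92,-1],[[-0.53,-0.08,0.1],0.92,-1],[[-0.53,-0.04,0.1],0.92,-1],[[-0.54,0,0.1],0.92,-1],[[-0.53,0.07,0.1],0.92,-1]]'
python3 -m pendant '[[[-0.52,0.12,0.1],0.92,-1],[[-0.51,0.16,0.1],0.92,-1],[[-0.5,0.22,0.1],0.92,-1],[[0,0,0],0,-1],[[0,0,0],0,-1]]'
python3 -c "
from plan import *
plan((.5697,-.076,.14),near(95),5)"
```

```text
clock: 26.75
tcp_pos: [0.5519, -0.05, 0.2301]
orientation: [-0.0, 0.563, 0.826, -0.0]
wrist_force: [-0.8, -0.6, 1.1]
finger_gap: 0.0851
clock: 27.38
tcp_pos: [0.5695, -0.0762, 0.2242]
orientation: [-0.0, 0.675, 0.738, -0.0]
wrist_force: [-0.6, -0.6, -0.3]
finger_gap: 0.0852
from [ 0.5695 -0.0762  0.2242] 95.15 end [ 0.5697 -0.076   0.14  ] 95.03 max 0.85
[[[0.0,0.0,0.84],0.0,-1],[[0.0,0.0,0.84],0.01,-1],[[0.0,0.01,0.85],0.0,-1],[[0.01,-0.0,0.84],0.01,-1],[[-0.0,-0.0,0.84],0.0,-1]]
```

```bash
python3 -m pendant '[[[0,0,0.8],0,-1],[[0,0,0.9],0,-1],[[0,0,0.9],0,-1],[[0,0,0.9],0,-1],[[0,0,0.5],0,-1],[[0,0,0],0,-1]]'
python3 -c "
from plan import *
cams();zoom('scene',(200,190,340,310),5.5,'s10');zoom('top',(265,145,395,275),6,'t10')"
```

```text
clock: 28.12
tcp_pos: [0.5689, -0.076, 0.1432]
orientation: [-0.001, 0.675, 0.738, -0.001]
wrist_force: [-0.1, -0.3, -0.0]
finger_gap: 0.085
```

View pics/s10.png

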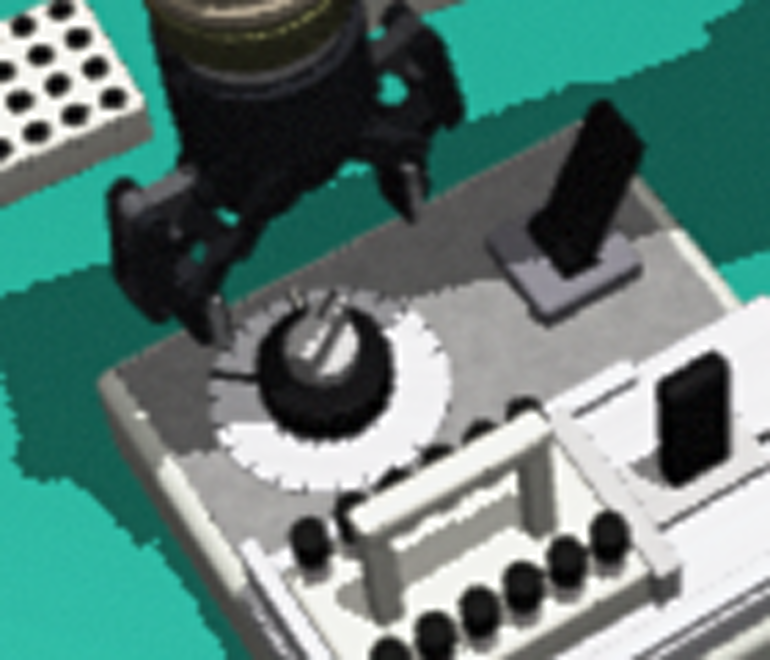

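View pics/t10.png

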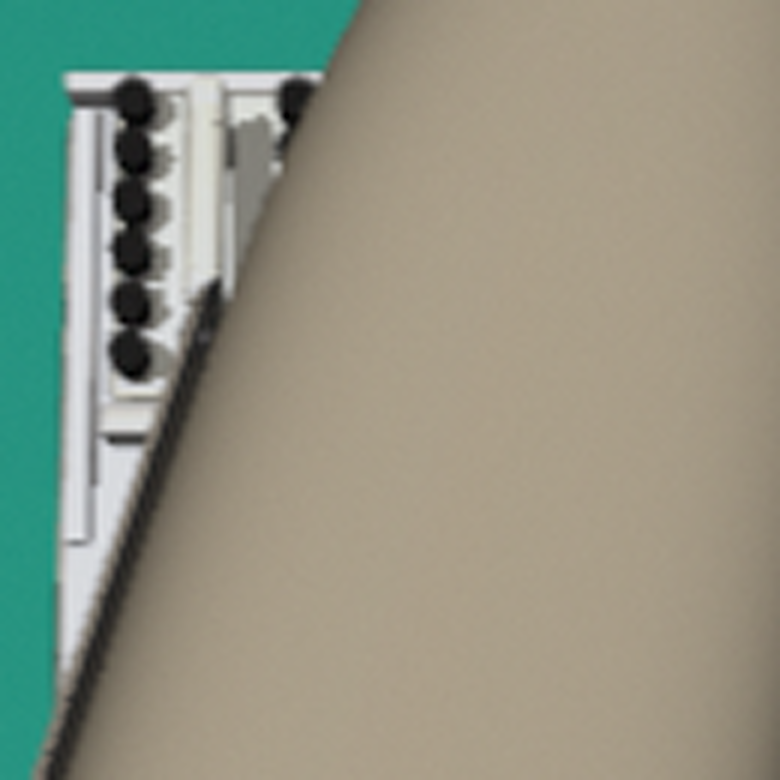

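```bash
python3 -m pendant '[[[0,-0.1,0.5],0,-1],[[0,0,0.8],0,-1],[[0,0,0.9],0,-1],[[0,0,0.7],0,-1],[[0,0,0.4],0,-1],[[0,0,0.2],0,-1],[[0,0,0],0,-1]]'
python3 -c "
from plan import *
cams();zoom('scene',(200,190,340,310),5.5,'s11');plan((.568,-.076,.071),near(95),1)"
```

```text
clock: 29.1
tcp_pos: [0.5679, -0.0766, 0.0743]
orientation: [0.0, 0.675, 0.738, -0.0]
wrist_force: [0.1, -0.3, -0.3]
finger_gap: 0.0853
from [ 0.5682 -0.0767  0.0748] 95.06 end [ 0.568  -0.0761  0.071 ] 95.0 max 0.19
[[[0.03,-0.01,0.19],0.01,-1]]
```

View pics/s11.png

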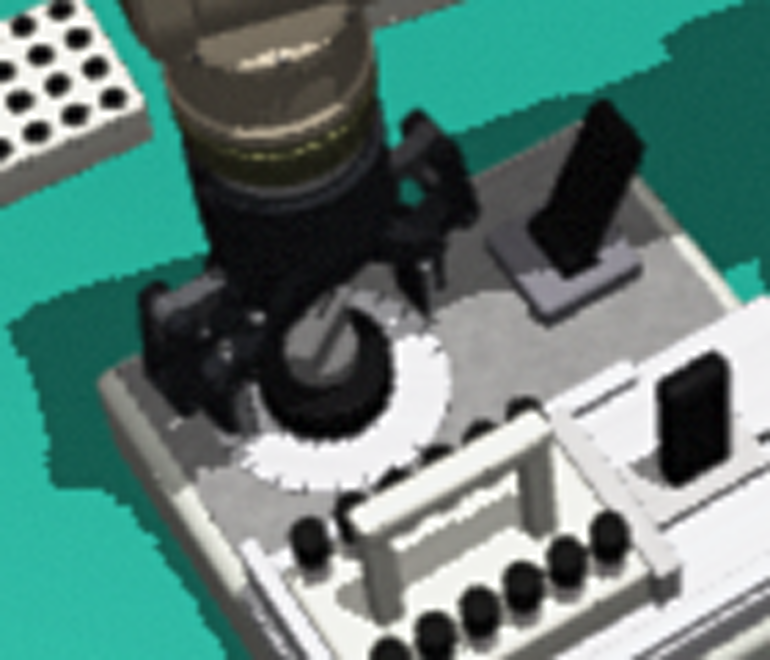

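```bash
python3 -m pendant '[[[0,0,0.15],0,-0.7],[[0,0,0],0,-0.5],[[0,0,0],0,-0.4],[[0,0,0],0,-0.3],[[0,0,0],0,-0.3]]' 20
```

```text
clock: 29.82
tcp_pos: [0.5704, -0.0766, 0.0726]
orientation: [0.002, 0.675, 0.738, 0.002]
wrist_force: [4.6, 1.8, 1.1]
finger_gap: 0.056
```

```bash
python3 -m pendant '[[[0,0.12,0],0,0],[[0,0,0],0,0.2],[[0,0,0],0,0.2]]' 25
python3 -m pendant '[[[0,0,0],-0.4,0.2],[[0,0,0],-0.8,0.2],[[0,0,0],-0.8,0.2],[[0,0,0],-0.8,0.2],[[0,0,0],0,0.2]]'
python3 -c "
from plan import *
print(psi()[0]);cams();zoom('scene',(200,190,340,310),5.5,'s12')"
```

```text
clock: 30.2
tcp_pos: [0.5705, -0.0765, 0.0727]
orientation: [0.001, 0.675, 0.738, 0.0]
wrist_force: [-1.9, -0.0, 7.8]
finger_gap: 0.0549
clock: 30.82
tcp_pos: [0.5706, -0.0765, 0.0727]
orientation: [0.001, 0.56, 0.829, 0.0]
wrist_force: [-1.4, 0.1, 7.4]
finger_gap: 0.0549
111.90191413154677
```

View pics/s12.png

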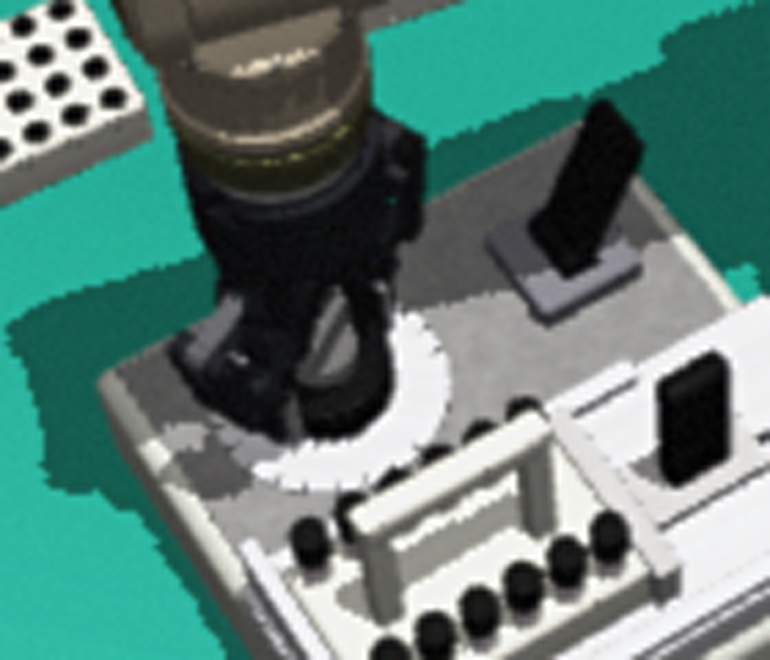

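```bash
python3 -m pendant '[[[0,0,-0.03],-0.8,0.2],[[0,0,0],-0.8,0.2],[[0,0,0],-0.8,0.2],[[0,0,0],-0.8,0.2],[[0,0,0],-0.8,0.2],[[0,0,0],-0.8,0.2],[[0,0,0],-0.8,0.2],[[0,0,0],-0.6,0.2],[[0,0,0],0,0.2]]'
python3 -m pendant '[[[0,0,0],0,0],[[0,0,0],0,-0.4],[[0,0,0],0,-0.8],[[0,0,0],0,-1],[[0,0,-0.6],0,-1],[[0,0,-1],0,-1],[[0,0,-1],0,-1],[[0,0,-1],0,-1],[[0,0,-1],0,-1],[[0,0,-1],0,-1],[[0,0,0],0,-1]]'
python3 -c "
from plan import *
print(psi()[0]);cams();zoom('scene',(230,235,290,285),12,'s13')"
```

```text
clock: 32.05
tcp_pos: [0.5707, -0.0763, 0.0727]
orientation: [0.001, 0.267, 0.964, 0.0]
wrist_force: [0.3, 0.7, 6.0]
finger_gap: 0.0548
clock: 33.42
tcp_pos: [0.5715, -0.0767, 0.1863]
orientation: [0.002, 0.267, 0.964, -0.0]
wrist_force: [0.4, 0.5, -0.0]
finger_gap: 0.0855
149.05352024034838
```

View pics/s13.png

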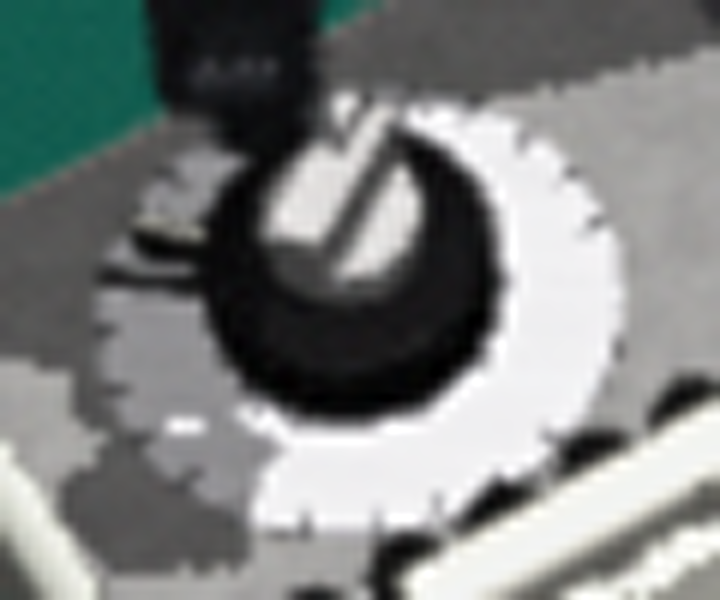

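```bash
python3 -c "
from plan import *
plan((.46,.03,.215),149,8)"
```

```text
from [ 0.5702 -0.0764  0.1839] 149.05 end [0.4601 0.0301 0.2149] 148.99 max 0.94
[[[0.93,0.22,-0.19],0.0,-1],[[0.94,0.21,-0.2],0.0,-1],[[0.93,0.22,-0.19],0.0,-1],[[0.93,0.21,-0.2],0.0,-1],[[0.93,0.22,-0.19],0.01,-1],[[0.94,0.22,-0.19],-0.0,-1],[[0.93,0.21,-0.2],-0.0,-1],[[0.93,0.22,-0.19],-0.0,-1]]
```

```bash
python3 -m pendant '[[[0.9,0.2,-0.3],0,-1],[[0.95,0.22,-0.3],0,-1],[[0.95,0.22,-0.3],0,-1],[[0.95,0.22,-0.3],0,-1],[[0.95,0.22,-0.3],0,-1],[[0.95,0.22,0],0,-1],[[0.95,0.22,0],0,-1],[[0.9,0.22,0],0,-1],[[0,0,0],0,-1]]'
python3 -c "
from plan import *
cams();zoom('scene',(230,235,290,285),12,'s14');zoom('top',(330,165,390,225),12,'t14')"
```

```text
clock: 34.65
tcp_pos: [0.4583, 0.0316, 0.2138]
orientation: [-0.0, 0.266, 0.964, -0.0]
wrist_force: [1.3, 0.6, 0.0]
finger_gap: 0.0856
```

View pics/s14.png

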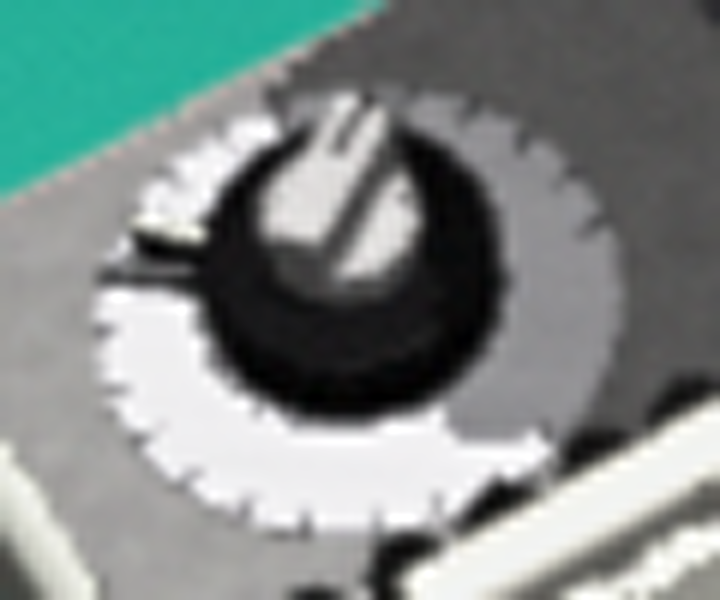

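View pics/t14.png

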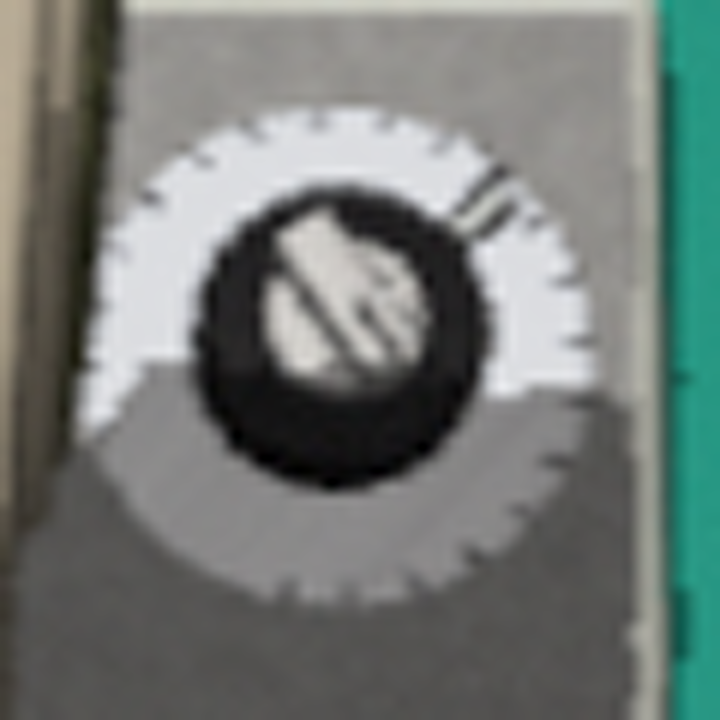

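```bash
cat > k2.py <<'E'
from knob import *
K3=lambda X,Y:(230+(X+.5)/12-.5,235+(Y+.5)/12-.5)
# per-camera axis from disc centre
ct=atz("top",K(337,355),.07);cs=atz("scene",K3(357,315),.07);print(ct,cs)
rt=[atz("top",K(x,y),.07) for x,y in((500,170),)]
print("mark top end",ang(rt[0],ct),"sc",ang(atz("scene",K3(98,270),.07),cs),ang(atz("scene",K3(150,277),.07),cs))
for z in(.079,.081,.083):
    for X in((512,185),(470,228)):
        t=atz("top",K(*X),z);print(z,"top",ang(t,ct),np.linalg.norm((t-ct)[:2]))
    for X in((140,230),(200,238)):
        t=atz("scene",K3(*X),z);print(z,"sc",ang(t,cs),np.linalg.norm((t-cs)[:2]))
# overlay candidates: mark at angle a_m at z .07; fin line
c=np.array([.5697,-.0762])
def ray(a,z,r0=.03,r1=.05,n=8):
    a=np.radians(a);return np.array([[c[0]+r*np.cos(a),c[1]+r*np.sin(a),z] for r in np.linspace(r0,r1,n)])
circ=np.array([[c[0]+.05*np.cos(t),c[1]+.05*np.sin(t),.07] for t in np.arange(0,6.28,.15)])
L=[(circ,(0,200,0)),(ray(-44.7,.07),(0,0,255)),(ray(-49,.081,.03,.044),(255,0,0))]
zoom('scene',(230,235,290,285),12,'s15',L);zoom('top',(330,165,390,225),12,'t15',L)
E
python3 k2.py
```

```text
[ 0.5679 -0.0762  0.07  ] [ 0.5723 -0.0755  0.07  ]
mark top end -42.67984871482608 sc -46.986190425945004 -47.600977357161554
0.079 top -48.5787741406339 0.04600307113954049
0.079 top -49.60791756235557 0.0341797971262408
0.079 sc -53.64154246020376 0.043531746280178175
0.079 sc -56.99526995284301 0.03198630661044387
0.081 top -48.92804557907012 0.04548893187547786
0.081 top -50.09239063147614 0.033693959659366376
0.081 sc -52.181758062250005 0.04278786315150691
0.081 sc -55.06975822787924 0.031204605854538357
0.083 top -49.28528893290916 0.04497652160978513
0.083 top -50.59100258340192 0.033210601625792244
0.083 sc -50.67133896865323 0.04207272639877957
0.083 sc -53.04771829467636 0.030459932574055486
```

View pics/s15.png

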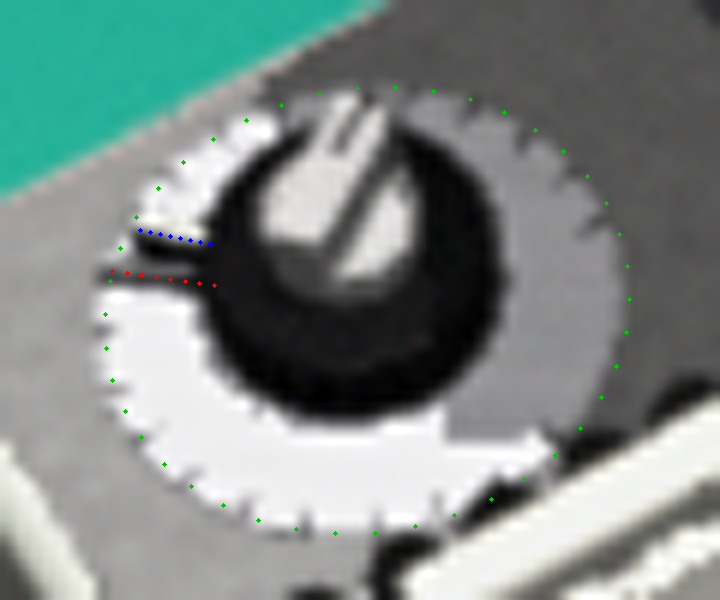

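View pics/t15.png

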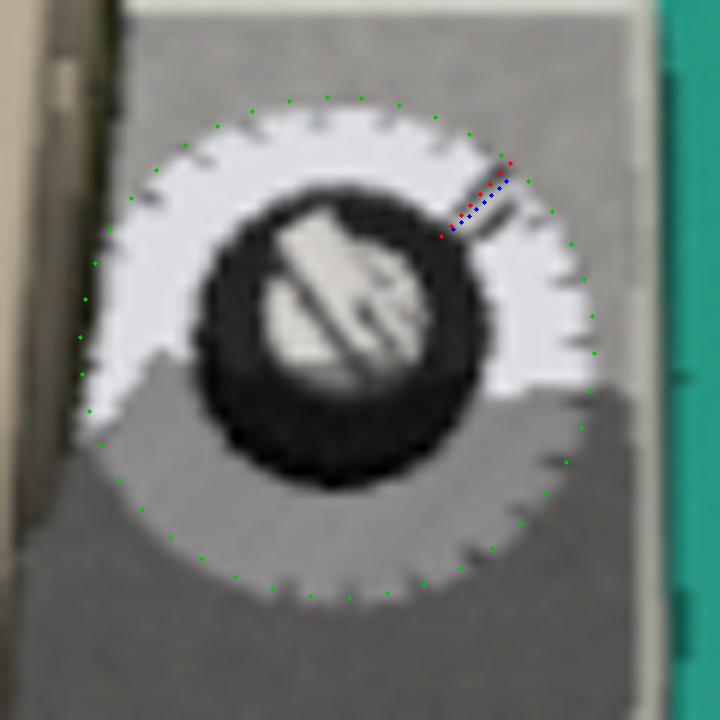

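```bash
python3 -m pendant '[[[-0.9,-0.2,0],0,-1],[[-0.95,-0.22,0],0,-1],[[-0.95,-0.22,0],0,-1],[[-0.95,-0.22,0],0,-1],[[-0.95,-0.22,0.3],0,-1],[[-0.95,-0.22,0.8],0,-1],[[-0.95,-0.22,0.8],0,-1],[[-0.9,-0.22,0.8],0,-1],[[0,0,0],0,-1],[[0,0,0],0,-1]]'
python3 -c "
from plan import *
plan((.5706,-.0764,.0727),149.05,6)"
```

```text
clock: 36.1
tcp_pos: [0.5699, -0.0762, 0.1597]
orientation: [-0.0, 0.267, 0.964, 0.0]
wrist_force: [0.1, -0.4, -0.2]
finger_gap: 0.0854
from [ 0.5699 -0.0762  0.1597] 149.06 end [ 0.5707 -0.0764  0.0727] 149.06 max 0.73
[[[-0.01,0.0,0.72],0.0,-1],[[-0.0,0.0,0.73],0.0,-1],[[-0.01,0.0,0.72],0.0,-1],[[-0.01,0.01,0.73],0.0,-1],[[-0.0,-0.0,0.72],0.0,-1],[[-0.01,-0.0,0.73],0.0,-1]]
```

```bash
python3 -m pendant '[[[-0.04,0,0.8],0,-1],[[0,0,0.9],0,-1],[[0,0,0.9],0,-1],[[0,0,0.9],0,-0.7],[[0,0,0.6],0,-0.5],[[0,0,0.2],0,-0.4],[[0,0,0],0,-0.3],[[0,0,0],0,-0.1],[[0,0,0],0,0.2],[[0,0,0],0,0.2]]' 25
python3 -c "
from plan import *
print(psi()[0])"
```

```text
clock: 37.35
tcp_pos: [0.5705, -0.0763, 0.0735]
orientation: [-0.001, 0.267, 0.964, 0.0]
wrist_force: [1.5, 3.0, -8.6]
finger_gap: 0.0549
149.07502524854493
```

```bash
python3 -m pendant '[[[0,0,0],-0.45,0.2],[[0,0,0],-0.45,0.2],[[0,0,0],0,0.2]]'
python3 -c "
from plan import *
print(psi()[0])"
python3 -m pendant '[[[0,0,0],0,0],[[0,0,0],0,-0.5],[[0,0,0],0,-0.9],[[0,0,0],0,-1],[[0,0,-0.6],0,-1],[[0,0,-1],0,-1],[[0,0,-1],0,-1],[[0,0,-1],0,-1],[[0,0,-1],0,-1],[[0,0,-1],0,-1],[[0,0,-0.5],0,-1]]'
python3 -c "
from plan import *
print(psi()[0]);cams();zoom('scene',(230,235,290,285),12,'s16')"
```

```text
clock: 37.72
tcp_pos: [0.5705, -0.0763, 0.0735]
orientation: [-0.001, 0.221, 0.975, 0.0]
wrist_force: [0.1, 3.9, -8.4]
finger_gap: 0.0548
154.45497549033237
clock: 39.1
tcp_pos: [0.5716, -0.0771, 0.1981]
orientation: [0.001, 0.221, 0.975, -0.0]
wrist_force: [-0.2, -0.6, -0.0]
finger_gap: 0.0857
154.45341334485602
```

View pics/s16.png

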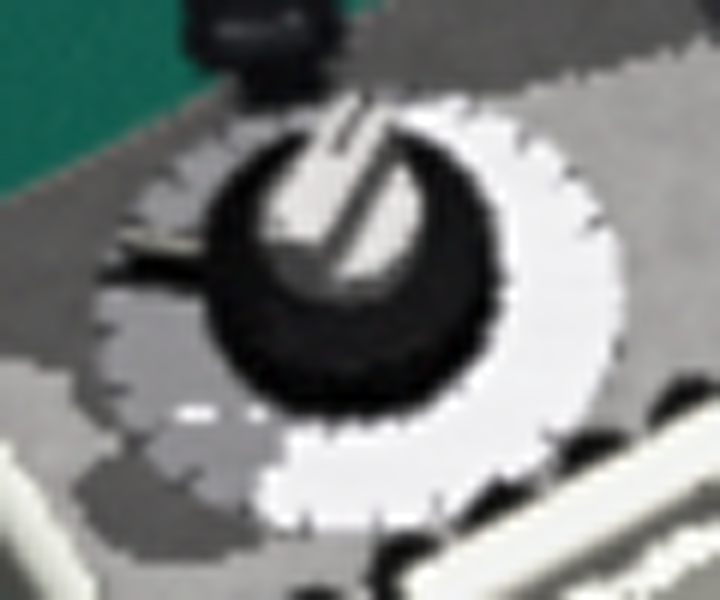

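```bash
python3 -c "
from plan import *
from fit import mp
p=np.load('mix.npy')
for x in(-.14,-.121,-.07,-.068): print(x,mp(p,(x,-.065,.118)))
plan(mp(p,(-.14,-.065,.198)),178,12,6)"
```

```text
-0.14 [ 0.3833 -0.0689  0.118 ]
-0.121 [ 0.4023 -0.0695  0.118 ]
-0.07 [ 0.4533 -0.0713  0.118 ]
-0.068 [ 0.4553 -0.0713  0.118 ]
from [ 0.5716 -0.077   0.1976] 154.45 end [ 0.3833 -0.069   0.198 ] 177.97 max 0.79
[[[0.72,-0.31,-0.0],-0.65,-1],[[0.74,-0.26,-0.0],-0.66,-1],[[0.76,-0.2,-0.01],-0.65,-1],[[0.77,-0.16,0.0],-0.66,-1],[[0.78,-0.1,0.0],-0.65,-1],[[0.78,-0.04,-0.0],-0.65,-1],[[0.79,0.0,-0.0],-0.0,-1],[[0.79,0.01,-0.0],-0.0,-1],[[0.78,0.01,-0.01],-0.0,-1],[[0.79,0.0,0.0],-0.0,-1],[[0.78,0.01,0.0],-0.0,-1],[[0.79,0.0,-0.0],-0.0,-1]]
```

```bash
python3 -m pendant '[[[0.72,-0.3,0],-0.65,-1],[[0.74,-0.26,0],-0.65,-0.5],[[0.76,-0.2,0],-0.65,0],[[0.77,-0.16,0],-0.65,0.5],[[0.78,-0.1,0],-0.65,1],[[0.78,-0.04,0],-0.65,1],[[0.8,0,0],0,1],[[0.8,0,0],0,1],[[0.8,0,0],0,1],[[0.8,0,0],0,1],[[0.8,0,0],0,1],[[0.7,0,0],0,1]]'
python3 -m pendant '[[[0,0,0],0,1]]'
python3 -c "
from plan import *
print(psi()[0]);cams();zoom('scene',(230,235,290,285),12,'s17');zoom('top',(330,165,390,225),12,'t17');zoom('scene',(220,160,380,290),4.8,'s18')"
```

```text
clock: 40.7
tcp_pos: [0.3819, -0.0688, 0.196]
orientation: [0.0, 0.019, 1.0, -0.0]
wrist_force: [0.1, 0.3, -0.1]
finger_gap: -0.0001
clock: 40.83
tcp_pos: [0.382, -0.0688, 0.196]
orientation: [0.0, 0.019, 1.0, -0.0]
wrist_force: [0.2, -0.5, -0.2]
finger_gap: -0.0001
177.82490183519366
```

View pics/t17.png

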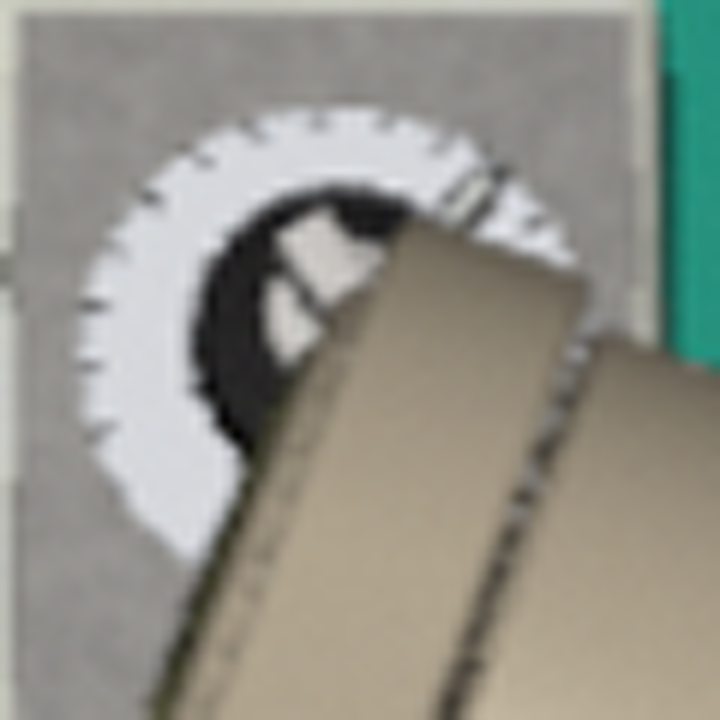

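View pics/s18.png

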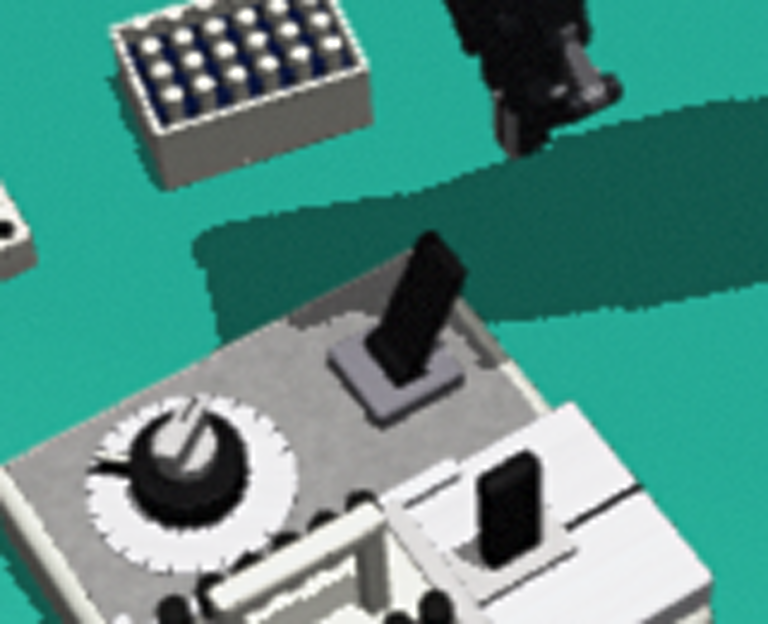

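View pics/s17.png

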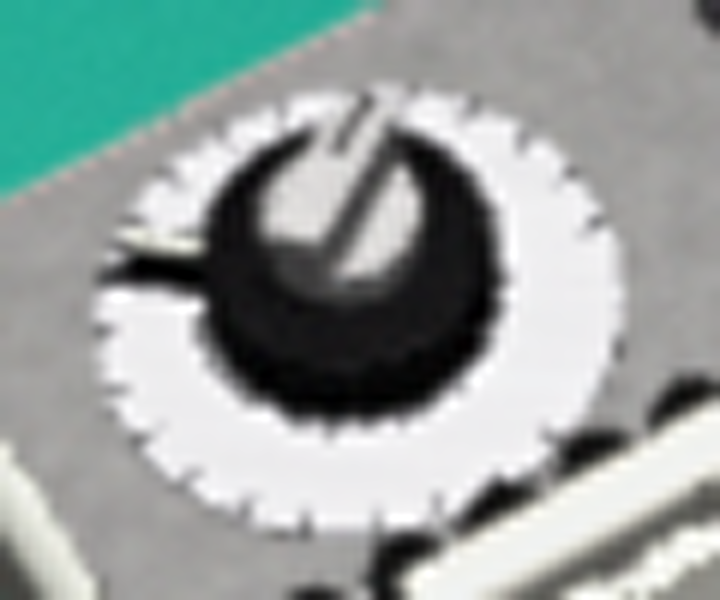

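```bash
cat > k3.py <<'E'
from knob import *
cen={"top":(.5679,-.0762),"scene":(.5723,-.0755)};ma={"top":-42.9,"scene":-47.0}
def fin(n,a,z,w=.003):
    c=cen[n];a=np.radians(a);u=np.array([np.cos(a),np.sin(a)]);v=np.array([-u[1],u[0]]);o=[]
    for s in(-w,w): o+=[[*(np.array(c)+r*u+s*v),z] for r in np.linspace(.03,.044,8)]
    o+=[[*(np.array(c)+.044*u+s*v),z] for s in np.linspace(-w,w,5)]
    return np.array(o)
def line(n,a,z):
    c=cen[n];a=np.radians(a);return np.array([[c[0]+r*np.cos(a),c[1]+r*np.sin(a),z] for r in np.linspace(.03,.05,9)])
for n,b in(("top",(355,165,385,195)),("scene",(230,245,260,275))):
    zoom(n,b,20,'f_'+n,[(fin(n,ma[n],.081),(255,0,0)),(line(n,ma[n],.07),(0,0,255))])
    zoom(n,b,20,'g_'+n)
a=[cv2.imread(f"pics/{k}_{n}.png") for n in("top","scene") for k in "gf"]
cv2.imwrite("pics/f.png",cv2.resize(np.vstack([np.hstack(a[:2]),np.hstack(a[2:])]),(600,600)))
E
python3 k3.py
```

```text
(no output)
```

View pics/f.png

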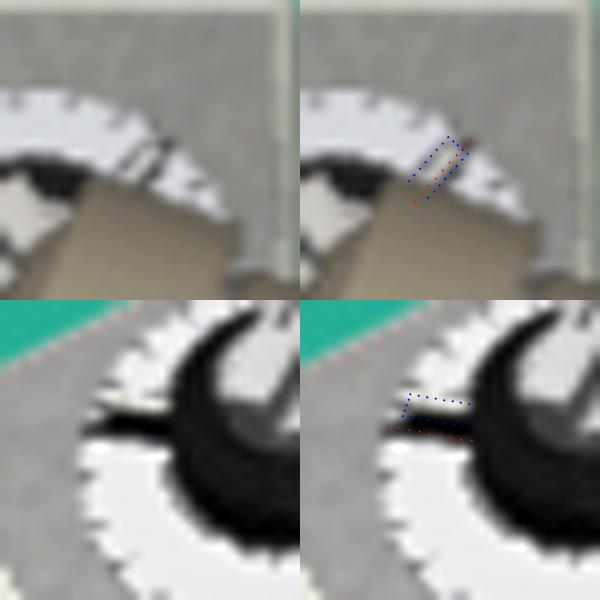

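The pointer now covers the long mark in both views, within about 1–2°, and the timer bar hasn't moved. Now the switch.

```bash
python3 -m pendant '[[[0,0,0.8],0,1],[[0,0,1],0,1],[[0,0,1],0,1],[[0,0,0.8],0,1],[[0,0,0.2],0,1],[[-0.4,0,0],0,1],[[-0.4,0,0],0,1],[[-0.4,0,0],0,1]]'
python3 -m pendant '[[[-0.4,0,0],0,1],[[-0.4,0,0],0,1],[[-0.4,0,0],0,1],[[-0.3,0,0],0,1],[[0,0,0],0,1]]'
python3 -c "
from plan import *
cams();zoom('scene',(250,160,370,270),6,'s19')"
```

```text
clock: 42.02
tcp_pos: [0.4083, -0.07, 0.1205]
orientation: [0.001, 0.019, 1.0, -0.0]
wrist_force: [-0.5, 1.1, 1.5]
finger_gap: -0.0004
clock: 42.65
tcp_pos: [0.4379, -0.071, 0.1199]
orientation: [0.001, 0.019, 1.0, -0.0]
wrist_force: [0.2, -0.0, -0.1]
finger_gap: -0.0002
```

View pics/s19.png

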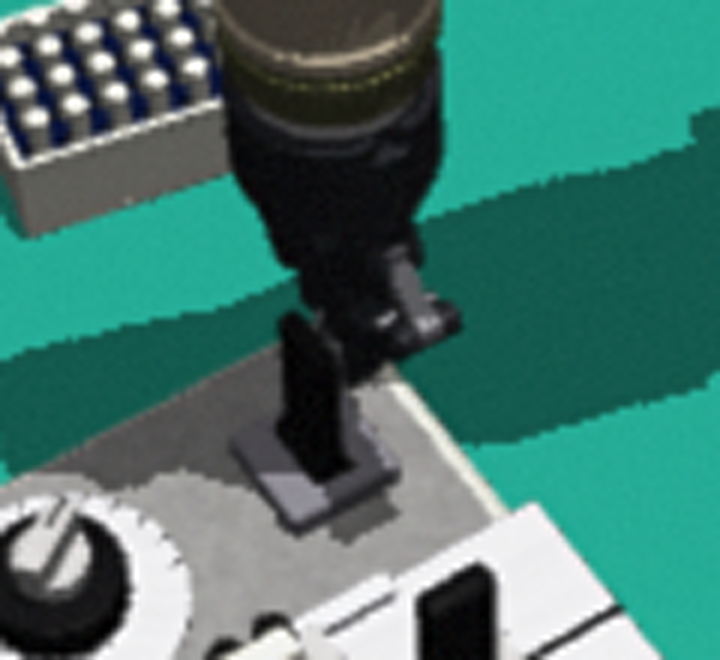

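The paddle (zoom 315,390) is about upright and moving; I'll keep pushing.

```bash
python3 -m pendant '[[[-0.4,0,0],0,1],[[-0.3,0,0],0,1],[[-0.2,0,0],0,1],[[0,0,0],0,1]]'
python3 -m pendant '[[[-0.2,0,0],0,1],[[0,0,0],0,1]]'
python3 -m pendant '[[[-0.15,0,0],0,1],[[0,0,0],0,1]]'
```

```text
clock: 43.25
tcp_pos: [0.4551, -0.0715, 0.1196]
orientation: [-0.0, 0.019, 1.0, 0.0]
wrist_force: [-1.3, 1.0, -0.6]
finger_gap: -0.0002
clock: 43.5
tcp_pos: [0.4593, -0.0718, 0.1199]
orientation: [0.0, 0.019, 1.0, -0.0]
wrist_force: [-1.7, 0.3, 0.3]
finger_gap: -0.0003
clock: 43.75
tcp_pos: [0.4623, -0.0719, 0.12]
orientation: [0.0, 0.019, 1.0, -0.0]
wrist_force: [-2.0, -0.9, 0.8]
finger_gap: 0.0004
```

```bash
python3 -m pendant '[[[-0.15,0,0],0,1],[[0,0,0],0,1]]'
python3 -m pendant '[[[-0.12,0,0],0,1],[[0,0,0],0,1]]'
python3 -c "
from plan import *
cams();zoom('scene',(250,160,370,270),6,'s20')"
```

```text
clock: 44.0
tcp_pos: [0.4626, -0.0718, 0.1198]
orientation: [-0.002, 0.019, 1.0, -0.0]
wrist_force: [-9.5, -0.3, 5.2]
finger_gap: 0.0
clock: 44.25
tcp_pos: [0.4629, -0.0718, 0.1197]
orientation: [-0.004, 0.019, 1.0, -0.0]
wrist_force: [-15.0, -0.8, 10.6]
finger_gap: -0.0003
```

View pics/s20.png

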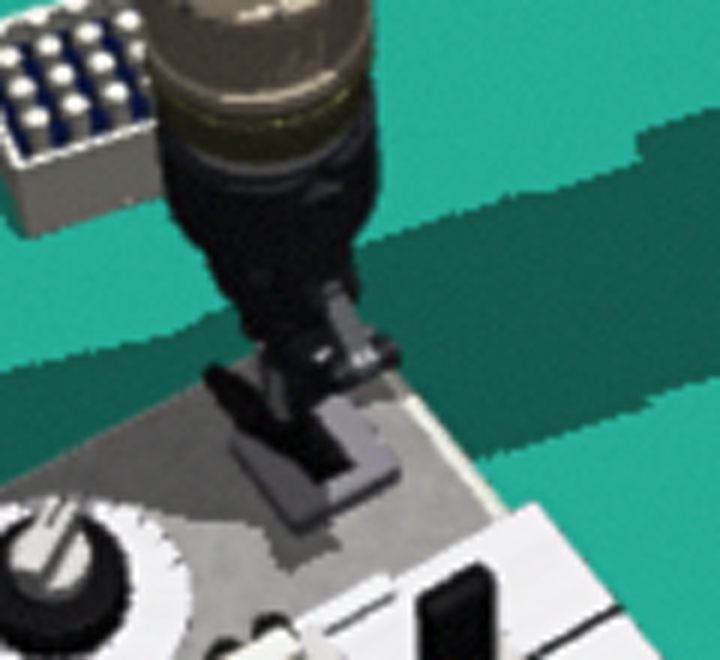

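The switch is hard against its stop (15 N) and leaning far. I'll back off, lift, and check everything.

```bash
python3 -m pendant '[[[0.5,0,0],0,1],[[0.8,0,-0.5],0,1],[[0.8,0,-1],0,1],[[0.6,0,-1],0,1],[[0,0,-1],0,1],[[0,-0.8,-0.8],0,1],[[0,-1,0],0,1],[[0,-1,0],0,1],[[0,-1,0],0,1],[[0,-1,0],0,1],[[0,-1,0],0,1],[[0,-1,0],0,1]]'
python3 -m pendant '[[[0,-1,0],0,1],[[0,-1,0],0,1],[[0,-1,0],0,1],[[0,-0.8,0],0,1],[[0,0,0],0,1]]'
python3 k3.py; python3 -c "
from plan import *
cams();zoom('scene',(200,180,380,350),4,'s21');zoom('top',(265,145,395,275),6,'t21')"
```

```text
clock: 45.85
tcp_pos: [0.4091, -0.2072, 0.2064]
orientation: [0.001, 0.019, 1.0, -0.001]
wrist_force: [-0.5, -0.9, -0.7]
finger_gap: 0.0002
clock: 46.48
tcp_pos: [0.4053, -0.283, 0.2057]
orientation: [-0.0, 0.02, 1.0, 0.0]
wrist_force: [-0.8, 0.5, 0.5]
finger_gap: -0.0001
```

View pics/s21.png

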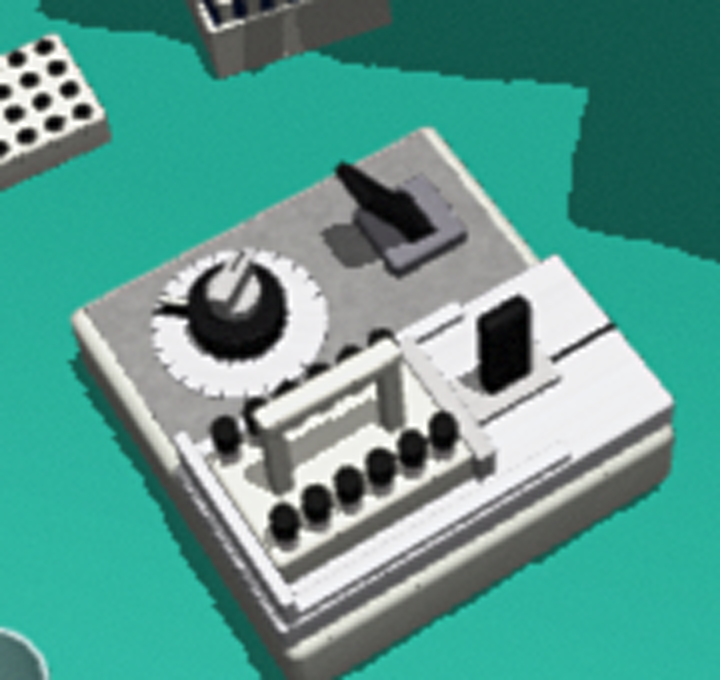

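View pics/t21.png

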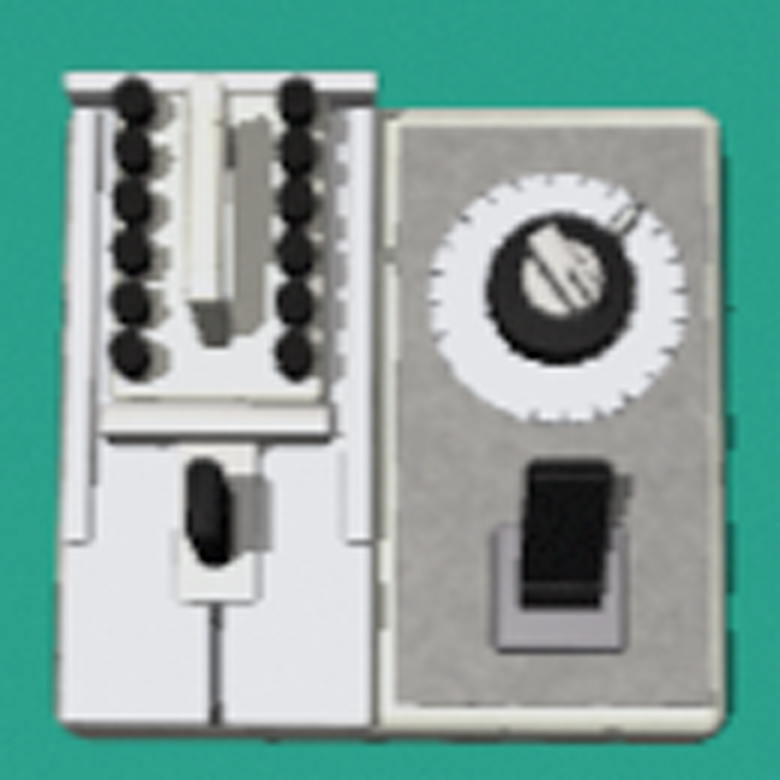

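View pics/f.png

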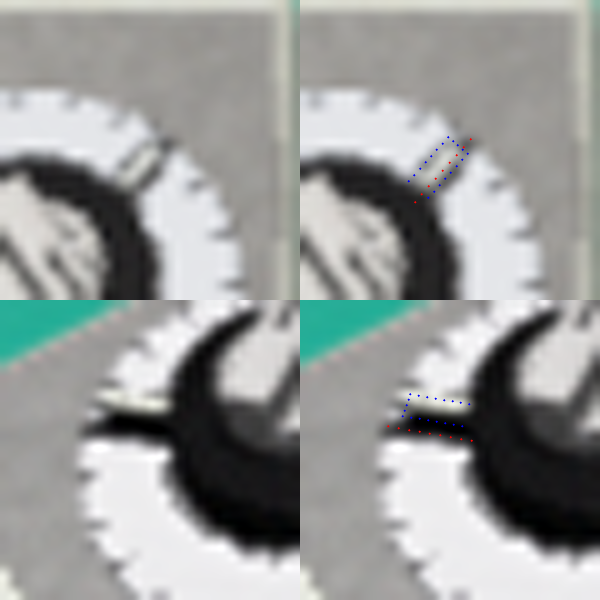

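```bash
python3 -c "
from workcell import env
print(env.hand_in(), env.get_state()['clock'])"
```

```text
the job is handed in; nothing more can be done
the job is handed in; nothing more can be done
```

I finished the job in the order you asked and handed it in at about 46.5 s of robot time, with the arm touching nothing. There was no verdict.

- **Rack:** I set it down flat and lengthways between the side rims and let go. Contact while lowering peaked at about 10 N.
- **Clamp:** I slid it up until it stopped moving against the rack, at about 15 N. I estimate the slide at 0.048–0.050 m. The last top picture shows the bar against the rack and the rack straight. I did not see the end-stop contact directly, so that rests on the clamp stalling.
- **Speed ring:** I turned it in two grips, about 54° and then 5.4°. The last top view shows the pointer on the long mark. The scene view suggests it could be up to about 1.5° short, which is within my reading error.
- **Timer knob:** its black line looked unchanged in the pictures before and after.
- **Switch:** I pushed it until it stopped at about 15 N. Both last pictures show it leaning fully towards mixer +x.
- **Bystanders:** I did not touch the empty rack, tip box or spare tray. I did not measure their positions again at the end.

The two cameras disagreed by about 2–4 mm on absolute positions. I compared angles and fits within each view separately to allow for that.

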